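# Load and lock the assembly carrier

## Robot

A 6-joint arm with a two-finger parallel gripper is mounted at the origin on the work surface. World frame = base frame: x ahead of the robot, y to its left, z up, the work surface at z = 0. Lengths are in m, angles in rad, forces in N, time in s.
With the tool pointing down it reaches from about 0.3 to 0.775 m from the base axis. Payload 14.6 kg.
Tool frame: the origin (TCP) lies on the centre line of the jaws, within the pads' length; the fingertips stand 19 mm ahead of it and the grasp point (between the pads) is the TCP (ctrl.tip_reach is the distance from the TCP to the fingertips, in m); x points along the fingers, y is the direction in which the jaws open and shut, and the axes are right-handed (so a half turn about x gives the same grasp; the last joint's range is limited). The gripper opens to 94 mm and grips with 3 to 60 N. Pads are 16 mm wide; open, the fingers measure 119 mm over their backs; the gripper's body (75 mm by 177 mm) begins 78 mm behind the grasp point.
Start: joints at [-1.201, 0.3, 1.521, -0, 1.321, -0.067], TCP at [0.233, -0.498, 0.224] pointing down, gripper open.
Joint ranges: [-3.03, 3.03], [-0.79, 2.21], [0.23, 2.52], [-1.04, 4.18], [0, 3.07], [-2.55, 2.55]. Speed limits (rad/s): [2.22, 2.22, 2.57, 3.14, 3.14, 3.14].

## Interface

Orientations are given as [roll, pitch, yaw] about the fixed x, y, z axes, in that order (R = Rz(yaw) Ry(pitch) Rx(roll)).
In Python, from station import ctrl, optics, models gives the robot as it stands. The module is installed in compiled form; this text tells all that it offers.
- The arm moves only by the tool arm_command, never from a script. Its argument "deltas" is a list of rows, each an object with "translation": the shift along the tool's x, y, z in units of 25 mm (1.0 is 25 mm), a list of three; "turn": the turn, a rotation vector about the tool's x, y, z in units of 5 degrees (1.0 is 5 degrees), a list of three. In form: [{"translation": [x, y, z], "turn": [rx, ry, rz]}, ...]. A call has 1 to 12 rows; each row is the pose to reach, as a shift and turn from the pose commanded when the call began, along the tool's axes at that moment; what a row does not reach only later rows make up. A row lasts 1/12 s, in which the tool goes at most 41.7 mm and 7.16 degrees, less where a joint would pass 70% of its speed; a pose out of reach is approached as far as the arm can. A call with a gripper value outside its range is refused whole. "gripper" is the finger opening in mm, from 0 to 94, set as the call begins (left out, the last holds). The fingers move at their own pace and stop on an object; "force" is the grip in N (left out, the last holds). Time passes only in rows, so rows that repeat a pose let the fingers close. It gives the time, the measured TCP pose, the force and the opening at its end, in the units of the state.
- ctrl.get_obs(): the state, without advancing time (a new reading comes with each control period).
- optics.camera(name): name is "side" or "top"; returns the picture (400x640x3 uint8, red, green, blue); there is no depth.
- optics.get_calibration(name): a dict with "K" (3x3 intrinsics, pixels), "origin" and "orientation" of the camera in the world. Camera axes: x right, y down, z forward; pixel columns grow to the right and rows downward; lengths in m; the calibration is good to about 2 mm. A picture is of the moment at which its call begins. get_calibration takes no time and is no camera call.
- ctrl.hand_in(): hands the job in, once; it reports no verdict.
Trained networks look in the newest picture that a camera, given by its name, has taken for a name from the list of things; names that differ only in an ending like _2 or _b are one class to them, and where a whole thing is asked for, a point or a joint stands for the part that bears it (a point fixed in the world has none). Each returns a list of dicts, best first, with "score" (0 to 1); they miss things now and then, are a little off and sometimes report something else, mostly with a low value. They report only what shows in the picture. A call takes as long as a camera call.
- models.look_for(target, camera): "box" ([left, top, right, bottom] in pixels, round what is visible of it).
- models.cut_out(target, camera): "pixels" (400x640 bool, what is visible of it) and "box" ([left, top, right, bottom] in pixels, round what is visible of it).
- models.mark_of(target, camera): "at" ([column, row] in pixels: a listed point, or the origin of a listed thing).
The state is a dict: "time_s": time; "qpos": joint angles; "joint_vel": joint speeds; "tau": joint torques, N m; "ee_pos": TCP position; "eef_rot": TCP orientation; "force": force on the tool from outside, world axes, zero at the start; "moment": the same for the moment, N m; "grip_width": finger opening in m.
Only numpy, scipy, OpenCV 4.12 (cv2) and the standard library are available. Lean on these libraries where they do the work, as an engineer would, in place of code of your own. Each camera call takes 0.05 s, during which the arm holds its last target.

## Task

First clear the carrier plate: take the red blanking piece out of its pocket and put it in the blue bin. Then load the carrier: seat every cover shell fully home, flat and square, in a pocket of its own with its orange cable gland facing the orange stripe on the plate, and thread every black spacer sleeve right down onto a post of its own. Only when all of them are in place, push the green locking slide all the way to the green end; leave the tape roll and the screwdriver where they are.

Things in the scene. Friction and masses are not known exactly. Their poses are not given: they have to be found in the camera images.
- fixture: Fixed aluminium carrier plate, 22 mm thick; origin on its underside, x away from the robot, z up; spans x -75 to +125 mm, y -185 to +125 mm. Three black-floored pockets in a row along y (x = 0), three steel posts behind them (+x). An orange stripe, the mark for the glands, runs along the -x edge (robot side). A locking slide runs along x at y = -155 mm.
- pocket1 (a point): Centre of the floor of a pocket in the carrier plate: 94 mm along the plate's x by 60 mm along y, 10 mm deep (floor 12 mm above the bench). At y = +85 mm on the plate.
- pocket2 (a point): Centre of the floor of a pocket in the carrier plate: 94 mm along the plate's x by 60 mm along y, 10 mm deep (floor 12 mm above the bench). In the middle, y = 0.
- pocket3 (a point): Centre of the floor of a pocket in the carrier plate: 94 mm along the plate's x by 60 mm along y, 10 mm deep (floor 12 mm above the bench). At y = -85 mm on the plate.
- post1 (a point): Foot of a steel post, on its axis, level with the plate's top (22 mm above the bench): 20 mm in diameter, 48 mm tall, the last 8 mm tapering to 10 mm. 88 mm behind (+x of) the centre of pocket 1.
- post2 (a point): Foot of a steel post, on its axis, level with the plate's top (22 mm above the bench): 20 mm in diameter, 48 mm tall, the last 8 mm tapering to 10 mm. 88 mm behind (+x of) the centre of pocket 2.
- post3 (a point): Foot of a steel post, on its axis, level with the plate's top (22 mm above the bench): 20 mm in diameter, 48 mm tall, the last 8 mm tapering to 10 mm. 88 mm behind (+x of) the centre of pocket 3.
- lock (a joint): Travel of the carrier's locking slide, m: near 0 = open (at the red patch, towards the robot), 0.07 = end stop, locked (at the green patch). Moves along the fixture's +x; about 2 N of friction, stays where it is left.
- lock_grip (a point): Middle of the slide's green upright grip block: 22 mm along fixture x, 20 mm along fixture y; its top is 13 mm above this point (63 mm above the bench). It is level, 50 mm above the bench, and moves with the slide.
- shell1: Cover shell, 160 g: grey flange 90 (x) by 56 (y) by 12 mm thick, on it a white body 72 mm (x -34 to +38) by 34 mm (y), top 46 mm above the underside; orange cable gland, 18 mm diameter, out of the +x end, 30 mm up, to 57 mm from the origin. Origin: centre of the underside; z up. Stands upright on the bench at any yaw. May be absent.
- shell1_gland (a point): Near the outer end of the orange gland of shell1: 52 mm along the shell's x, 30 mm up.
- shell2: Cover shell, 160 g: grey flange 90 (x) by 56 (y) by 12 mm thick, on it a white body 72 mm (x -34 to +38) by 34 mm (y), top 46 mm above the underside; orange cable gland, 18 mm diameter, out of the +x end, 30 mm up, to 57 mm from the origin. Origin: centre of the underside; z up. Stands upright on the bench at any yaw. May be absent.
- shell2_gland (a point): Near the outer end of the orange gland of shell2: 52 mm along the shell's x, 30 mm up.
- shell3: Cover shell, 160 g: grey flange 90 (x) by 56 (y) by 12 mm thick, on it a white body 72 mm (x -34 to +38) by 34 mm (y), top 46 mm above the underside; orange cable gland, 18 mm diameter, out of the +x end, 30 mm up, to 57 mm from the origin. Origin: centre of the underside; z up. Stands upright on the bench at any yaw. May be absent.
- shell3_gland (a point): Near the outer end of the orange gland of shell3: 52 mm along the shell's x, 30 mm up.
- sleeve1: Black plastic spacer sleeve, 120 g: outside diameter 52 mm, bore 26 mm, 36 mm tall, standing on end on the bench; origin: centre of the underside. May be absent.
- sleeve2: Black plastic spacer sleeve, 120 g: outside diameter 52 mm, bore 26 mm, 36 mm tall, standing on end on the bench; origin: centre of the underside. May be absent.
- sleeve3: Black plastic spacer sleeve, 120 g: outside diameter 52 mm, bore 26 mm, 36 mm tall, standing on end on the bench; origin: centre of the underside. May be absent.
- blank1: Red blanking piece that starts in pocket 1: plate 90 x 56 x 12 mm, with a round knob, 24 mm in diameter, rising from 12 to 48 mm above the underside; 150 g. Origin: centre of the underside. Only one of the three is present.
- blank2: Red blanking piece that starts in pocket 2: plate 90 x 56 x 12 mm, with a round knob, 24 mm in diameter, rising from 12 to 48 mm above the underside; 150 g. Origin: centre of the underside. Only one of the three is present.
- blank3: Red blanking piece that starts in pocket 3: plate 90 x 56 x 12 mm, with a round knob, 24 mm in diameter, rising from 12 to 48 mm above the underside; 150 g. Origin: centre of the underside. Only one of the three is present.
- bin: Open blue bin, fixed, 150 mm (x) by 170 mm (y), 60 mm tall, walls and floor 5 mm thick; origin: centre of the underside.
- tape: Bystander: big roll of cardboard-coloured tape, 90 mm across, 48 mm tall, flat on the bench; origin: centre of the underside.
- driver: Bystander: screwdriver, 190 mm long, lying on the bench; x axis runs from handle to tip.

How it is judged:
By the outcome, as a careful person would: the job done as asked, in the order asked, and still so for the second after the job is handed in, with the robot touching nothing.
Of blank1, blank2, blank3 only 1 to 1 are there at a start; the rules pass over those that are not, and their reading is None.
Of shell1, shell2, shell3 only 2 to 3 are there at a start; the rules pass over those that are not, and their reading is None.
Of sleeve1, sleeve2, sleeve3 only 2 to 3 are there at a start; the rules pass over those that are not, and their reading is None.
At some moment in a run one of shell1, shell2, shell3, sleeve1, sleeve2, sleeve3 may be knocked a few centimetres aside while the robot is not near it.
It also fails if it takes over 210 s, if anything falls off the work surface, if the arm or the gripper's body presses on something with over 40 N, if the wrist force passes 120 N, or if a joint passes its speed limit or range.

## Working session

There is one attempt and no reset: what is moved stays moved. The work goes in short steps, Python scripts to look and compute and a tool call to move; the robot and the scene stay as the last step left them, time stands still between calls to the robot, and variables do not carry over. Pictures are saved under pics/ and viewed, and the job is handed in when it is done.

Besides the shell and the picture viewer there is one more tool, called after "Request:" by a JSON object that holds its "method" and its "body". arm_command: Moves the arm, as the interface text tells. Its arguments: {"type":"object","properties":{"deltas":{"type":"array"},"gripper":{"type":"number"},"force":{"type":"number"}},"required":["deltas"]}

```bash
mkdir -p pics; ls
python3 - <<'E'
from station import ctrl, optics, models
import cv2
print(ctrl.get_obs(), ctrl.tip_reach)
for n in ("side","top"):
    im=optics.camera(n); cv2.imwrite(f"pics/{n}0.png",im[:,:,::-1])
    c=optics.get_calibration(n); print(n,c)
E
```

```text
pics
{'time_s': 0.0, 'qpos': array([-1.20063482e+00,  3.00453551e-01,  1.52160932e+00,  1.56366059e-05,
        1.32067323e+00, -6.66196376e-02]), 'joint_vel': array([-0.00062437, -0.00122515,  0.00064028,  0.00172678,  0.000619  ,
        0.00019222]), 'tau': array([-7.87867193e-04, -5.31807375e+01, -3.52737916e+01,  7.08416034e-02,
        2.44519935e-02, -6.79507275e-05]), 'ee_pos': array([ 0.23256572, -0.49813962,  0.22388399]), 'eef_rot': array([-1.65066074,  1.56965278,  1.92770918]), 'force': array([-0.00167152,  0.04325895, -0.19170748]), 'moment': array([-0.00397429,  0.02579886, -0.04094584]), 'grip_width': 0.0935051942345631} 0.019
side {'K': array([[424.11157856,   0.        , 317.94082715],
       [  0.        , 424.11157856, 202.32145011],
       [  0.        ,   0.        ,   1.        ]]), 'origin': array([0.50028231, 0.9339277 , 0.6082541 ]), 'orientation': array([-2.09157621,  0.01066294, -3.0964147 ])}
top {'K': array([[475.93130155,   0.        , 314.88869888],
       [  0.        , 475.93130155, 196.26293004],
       [  0.        ,   0.        ,   1.        ]]), 'origin': array([ 0.33354284, -0.03789001,  1.40386819]), 'orientation': array([-2.99778876,  0.01318481, -1.59134743])}
```

View pics/top0.png

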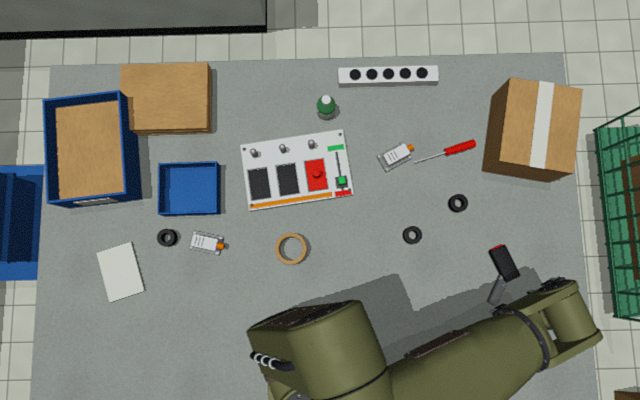

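View pics/side0.png

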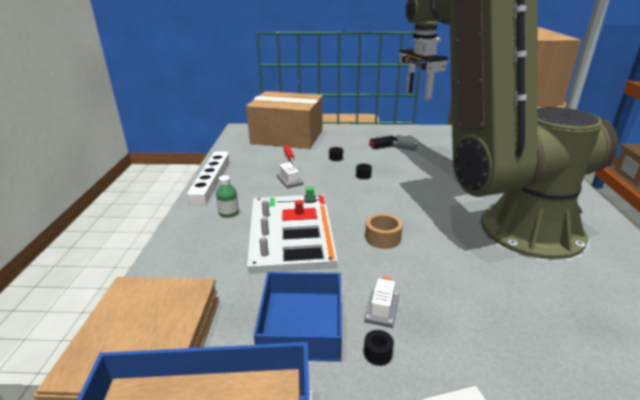

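```bash
cat > h.py <<'E'
import numpy as np, cv2
from scipy.spatial.transform import Rotation as Ro
from scipy.optimize import least_squares
from station import ctrl, optics, models
CAL={}
for n in("top","side"):
    c=optics.get_calibration(n); CAL[n]=(np.array(c["K"]),np.array(c["origin"]),Ro.from_euler("xyz",c["orientation"]).as_matrix())
def ray(n,px):
    K,o,R=CAL[n]; d=R@np.linalg.solve(K,[px[0],px[1],1]); return o,d/np.linalg.norm(d)
def onz(n,px,z):
    o,d=ray(n,px); return o+d*(z-o[2])/d[2]
def proj(n,P):
    K,o,R=CAL[n]; p=(np.atleast_2d(P)-o)@R; q=p@K.T; return q[:,:2]/q[:,2:]
def tri(pa,pb):
    A=[];b=[]
    for n,p in(("top",pa),("side",pb)):
        o,d=ray(n,p); M=np.eye(3)-np.outer(d,d); A.append(M); b.append(M@o)
    return np.linalg.lstsq(np.vstack(A),np.hstack(b),rcond=None)[0]
def snap(tag):
    for n in("top","side"):
        im=optics.camera(n); cv2.imwrite(f"pics/{n}{tag}.png",im[:,:,::-1])
E
python3 - <<'E'
from h import *
print({k:v[2].round(2).tolist() for k,v in CAL.items()})
Z=dict(pocket1=.012,post1=.022,lock_grip=.05,shell1=0,shell1_gland=.03,sleeve1=0,blank3=.012,bin=0,tape=0,driver=0.01,fixture=0)
Z.update(pocket2=.012,pocket3=.012,post2=.022,post3=.022)
for t,z in Z.items():
    for n in("top","side"):
        for d in models.mark_of(t,n)[:4]:
            print(t,n,round(d["score"],2),np.round(d["at"],1),onz(n,d["at"],z).round(4)[:2])
print(ctrl.get_obs()["time_s"])
E
```

```text
{'top': [[-0.02, -0.99, 0.14], [-1.0, 0.02, 0.01], [-0.01, -0.14, -0.99]], 'side': [[-1.0, -0.01, 0.04], [-0.05, 0.5, -0.87], [-0.01, -0.87, -0.5]]}
pocket1 top 0.82 [284.7 176.8] [0.596  0.0649]
pocket1 top 0.79 [259.1 183.7] [0.5769 0.1413]
pocket1 top 0.65 [317.3 175.3] [ 0.5983 -0.0321]
pocket1 side 0.77 [297.5 217.9] [ 0.6042 -0.0197]
pocket1 side 0.64 [303.6 231.8] [0.583  0.0459]
post1 top 0.78 [281.6 148.8] [0.6791 0.0725]
post1 top 0.75 [253.5 157.1] [0.6558 0.1564]
post1 top 0.65 [307.7 146.4] [ 0.6846 -0.0055]
post1 side 0.9 [267.5 213.6] [ 0.6842 -0.023 ]
post1 side 0.57 [309.  190.8] [ 0.5818 -0.1537]
lock_grip top 0.44 [339.9 179.3] [ 0.5778 -0.0973]
lock_grip side 0.65 [310.4 192. ] [ 0.5736 -0.0948]
shell1 top 0.66 [442.1 151.5] [ 0.6647 -0.4093]
shell1 top 0.65 [394.9 158.4] [ 0.6469 -0.2666]
shell1 top 0.62 [310. 146.] [ 0.6912 -0.0119]
shell1 top 0.61 [207.6 244.4] [0.401  0.2955]
shell1 side 0.87 [381.1 307.1] [0.4086 0.2944]
shell1 side 0.7 [332.9 155.6] [ 0.5165 -0.461 ]
shell1 side 0.61 [288.5 181.5] [ 0.6536 -0.2547]
shell1_gland top 0.58 [219.5 243.9] [0.4003
[... 1447 characters left out ...]
top 0.82 [284.7 176.8] [0.596  0.0649]
pocket3 top 0.79 [259.1 183.7] [0.5769 0.1413]
pocket3 top 0.65 [317.3 175.3] [ 0.5983 -0.0321]
pocket3 side 0.77 [297.5 217.9] [ 0.6042 -0.0197]
pocket3 side 0.64 [303.6 231.8] [0.583  0.0459]
post2 top 0.78 [281.6 148.8] [0.6791 0.0725]
post2 top 0.75 [253.5 157.1] [0.6558 0.1564]
post2 top 0.65 [307.7 146.4] [ 0.6846 -0.0055]
post2 side 0.9 [267.5 213.6] [ 0.6842 -0.023 ]
post2 side 0.57 [309.  190.8] [ 0.5818 -0.1537]
post3 top 0.78 [281.6 148.8] [0.6791 0.0725]
post3 top 0.75 [253.5 157.1] [0.6558 0.1564]
post3 top 0.65 [307.7 146.4] [ 0.6846 -0.0055]
post3 side 0.9 [267.5 213.6] [ 0.6842 -0.023 ]
post3 side 0.57 [309.  190.8] [ 0.5818 -0.1537]
1.6
```

Run:
```python
import cv2
t=cv2.imread("pics/top0.png"); s=cv2.imread("pics/side0.png")
cv2.imwrite("pics/c1.png",cv2.resize(t[120:220,230:365],None,fx=5.5,fy=5.5,interpolation=cv2.INTER_NEAREST))
cv2.imwrite("pics/c2.png",cv2.resize(s[175:285,235:350],None,fx=5,fy=5,interpolation=cv2.INTER_NEAREST))
```

```text
(no output)
```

View pics/c1.png

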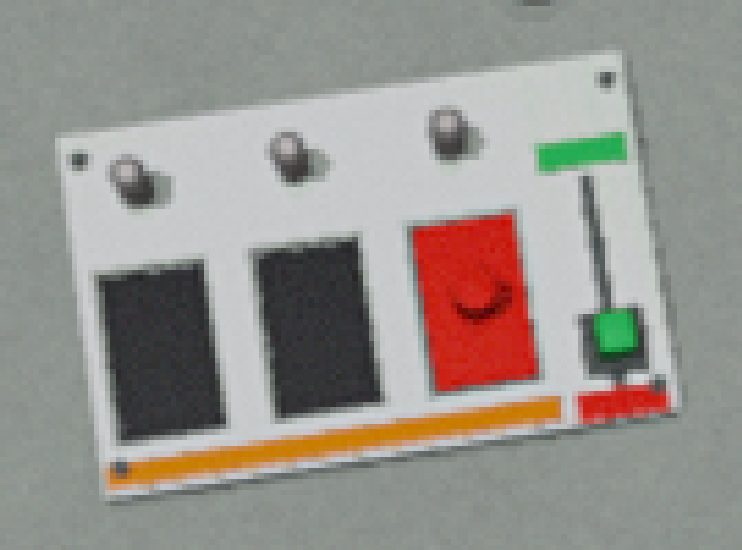

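View pics/c2.png

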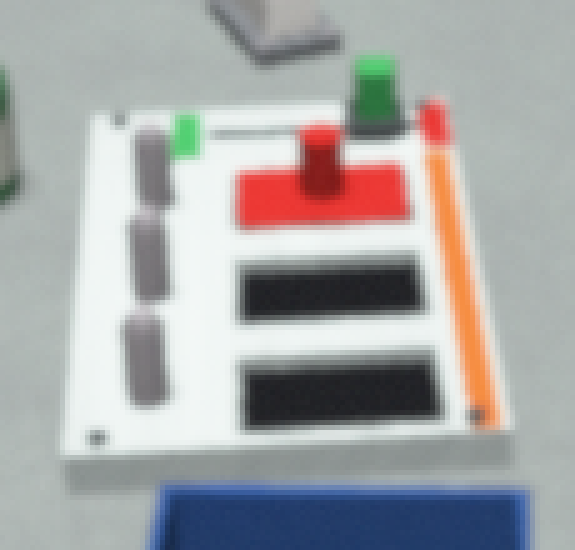

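```bash
cat > fit.py <<'E'
from h import *
from scipy.ndimage import map_coordinates, gaussian_filter
def edge_pts(g,n,A,B,outn,rng=3.0,k=24,margin=.08,sign=None):
    """sub-pixel edge along world segment A-B ; returns signed px offset along projected outward normal"""
    t=np.linspace(margin,1-margin,k)[:,None]; P=A+(B-A)*t
    p=proj(n,P); q=proj(n,P+outn*1e-3); 
    tang=proj(n,B[None])[0]-proj(n,A[None])[0]; tang/=np.linalg.norm(tang)
    nn=np.array([-tang[1],tang[0]]); 
    if np.mean((q-p)@nn)<0: nn=-nn
    s=np.arange(-rng,rng+.01,.1); out=[]
    for c in p:
        x=c[None]+s[:,None]*nn
        v=map_coordinates(g,[x[:,1],x[:,0]],order=1)
        d=np.gradient(v)
        if sign is not None: d=np.clip(d*sign,0,None)
        else: d=abs(d)
        j=np.argmax(d); 
        if d[j]<0.8: out.append(np.nan); continue
        w=d*(abs(s-s[j])<1.2); out.append((w*s).sum()/w.sum())
    return np.array(out),p,nn
def fit_pose(g,n,edges,x0,rngs=(5,3,2),verbose=True):
    """edges: list of (A,B,outward normal,sign) in object frame; x=(x,y,yaw)"""
    x=np.array(x0,float)
    for rng in rngs:
      for it in range(4):
        def W(x):
            c,s=np.cos(x[2]),np.sin(x[2]); R=np.array([[c,-s,0],[s,c,0],[0,0,1]]); return R,np.array([x[0],x[1],0])
        R,t=W(x); rows=[];rhs=[];per=[]
        for A,B,N,sg in edges:
            A,B,N=map(lambda v:np.array(v,float),(A,B,N))
            o,p,nn=edge_pts(g,n,R@A+t,R@B+t,R@N,rng,sign=sg)
            tt=np.linspace(.08,.92,24)[:,None]; L=A+(B-A)*tt
            J=[]
            for k in range(3):
                e=np.zeros(3); e[k]=1e-4; R2,t2=W(x+e); J.append(((proj(n,L@R2.T+t2)-p)@nn)/1e-4)
            J=np.array(J).T; ok=~np.isnan(o)
            if ok.sum(): m=np.median(o[ok]); ok&=abs(o-m)<1.0
            rows.append(J[ok]); rhs.append(o[ok]); per.append((round(float(np.mean(o[ok])) if ok.any() else np.nan,2),int(ok.sum())))
        A_=np.vstack(rows); b=np.hstack(rhs); w=1/np.maximum(1,abs(b)/.4)
        dx=np.linalg.lstsq(A_*w[:,None],b*w,rcond=None)[0]; x=x+dx
    if verbose: print(n,"pose",x.round(4),"res per edge",per)
    return x
E
python3 - <<'E'
from fit import *
g={n:cv2.imread(f"pics/{n}0.png").astype(float) for n in("top","side")}
G={n:g[n].mean(2) for n in g}
z=.022; X0,X1,Y0,Y1=-.075,.125,-.185,.125
E=[((X1,Y0,z),(X1,Y1,z),(1,0,0),-1),((X0,Y1,z),(X1,Y1,z),(0,1,0),-1),((X0,Y0,z),(X1,Y0,z),(0,-1,0),-1)]
def pk(yc,dark): 
    a,b=.047,.030; s=1
    return [((-a,yc-b,z),(-a,yc+b,z),(-1,0,0),1),((a,yc-b,z),(a,yc+b,z),(1,0,0),1),((-a,yc-b,z),(a,yc-b,z),(0,-1,0),1),((-a,yc+b,z),(a,yc+b,z),(0,1,0),1)]
P=pk(.085,1)+pk(0,1)
yaw=np.arctan2(.0725-.1564,.6791-.6558)+np.pi/2; print(yaw)
for n in g:
    x=fit_pose(G[n],n,E+P,(.588,.063,yaw))
    fit_pose(G[n],n,E,x); fit_pose(G[n],n,P,x,rngs=(2,))
E
```

```text
0.2708853761883778
top pose [0.5879 0.0572 0.1351] res per edge [(0.06, 24), (0.11, 24), (0.15, 24), (-0.17, 24), (-0.37, 22), (-0.22, 24), (-0.46, 24), (-0.12, 24), (-0.38, 24), (-0.41, 24), (-0.45, 24)]
top pose [0.5881 0.0573 0.1334] res per edge [(0.01, 24), (0.11, 24), (0.13, 24)]
top pose [0.5878 0.0573 0.1359] res per edge [(-0.21, 24), (-0.37, 21), (-0.23, 24), (-0.49, 24), (-0.15, 24), (-0.39, 24), (-0.41, 24), (-0.47, 24)]
side pose [0.5902 0.0593 0.1359] res per edge [(0.04, 24), (0.25, 24), (0.58, 16), (-0.53, 24), (-0.93, 24), (-0.95, 24), (-0.28, 24), (-0.38, 24), (-0.93, 24), (-0.94, 24), (-0.29, 24)]
side pose [0.5903 0.0599 0.132 ] res per edge [(-0.01, 24), (0.11, 24), (0.68, 16)]
side pose [0.5904 0.0589 0.1391] res per edge [(-0.49, 24), (-0.91, 24), (-1.05, 24), (-0.16, 24), (-0.33, 24), (-0.97, 24), (-1.02, 24), (-0.19, 24)]
```

Run:
```python
import cv2, numpy as np
t=cv2.imread("pics/top0.png"); s=cv2.imread("pics/side0.png")
def c(im,x,y,w=50,h=40): return cv2.resize(im[y-h//2:y+h//2,x-w//2:x+w//2],None,fx=8,fy=8,interpolation=cv2.INTER_NEAREST)
a=np.vstack([np.hstack([c(t,398,156),c(t,208,243)]),np.hstack([c(s,290,175),c(s,382,300)])])
cv2.imwrite("pics/c3.png",cv2.resize(a,(800,560)) if a.shape[1]>800 else a)
a=np.vstack([np.hstack([c(t,457,203),c(t,412,235)]),np.hstack([c(t,167,238),c(s,378,348)])])
cv2.imwrite("pics/c4.png",a)
```

```text
(no output)
```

View pics/c3.png

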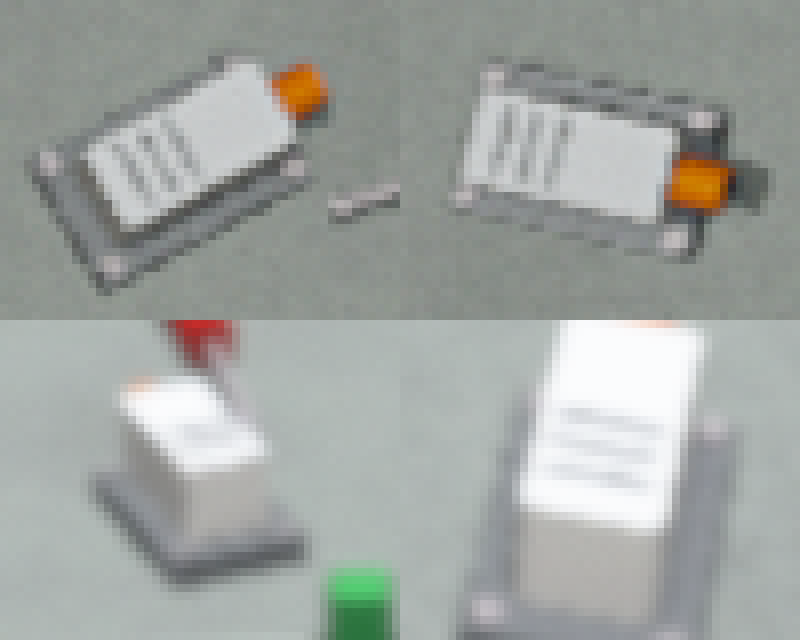

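View pics/c4.png

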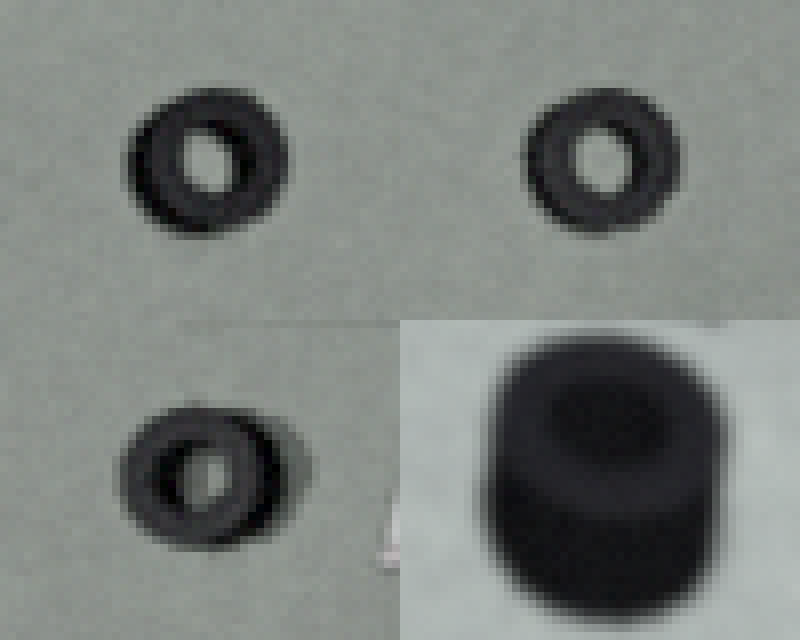

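```bash
cat >> fit.py <<'E'
from scipy.spatial import ConvexHull
def shell_edges(z0=0.0):
    z=z0+.046; a,b,c=-.034,.038,.017
    return [((a,-c,z),(a,c,z),(-1,0,0),-1),((b,-c,z),(b,c,z),(1,0,0),None),((a,-c,z),(b,-c,z),(0,-1,0),-1),((a,c,z),(b,c,z),(0,1,0),-1)]
def cyl_mask(n,x,y,z0,z1,r,win,ss=8):
    th=np.linspace(0,2*np.pi,73); P=np.vstack([np.c_[x+r*np.cos(th),y+r*np.sin(th),np.full(73,z)] for z in(z0,z1)])
    p=proj(n,P); h=p[ConvexHull(p).vertices]; return cv2.moments(h.astype(np.float32).reshape(-1,1,2))
def sleeve_fit(g,n,x0,z0=0.0,thr=75,w=20):
    """centroid of the filled dark blob matched to projected cylinder hull"""
    c=proj(n,[[x0[0],x0[1],z0+.018]])[0]; u,v=int(c[0]),int(c[1])
    sub=g[v-w:v+w,u-w:u+w]; bg=np.median(sub); 
    big=cv2.resize(sub,None,fx=8,fy=8,interpolation=cv2.INTER_LINEAR); m=(big<thr).astype(np.uint8)
    cs,_=cv2.findContours(m,cv2.RETR_EXTERNAL,cv2.CHAIN_APPROX_NONE)
    cs=[q for q in cs if cv2.contourArea(q)>64*40]
    q=min(cs,key=lambda q:np.linalg.norm(q.mean(0)[0]-8*w)); M=cv2.moments(q)
    mc=np.array([M["m10"],M["m01"]])/M["m00"]; mc=(mc+.5)/8-.5+[u-w,v-w]; area=M["m00"]/64
    x=np.array(x0[:2],float)
    def f(x): 
        m=cyl_mask(n,x[0],x[1],z0,z0+.036,.026,None); return np.array([m["m10"],m["m01"]])/m["m00"]-mc
    r=least_squares(f,x,x_scale=.01,diff_step=1e-4); m=cyl_mask(n,*r.x,z0,z0+.036,.026,None)
    print(n,"sleeve",r.x.round(4),"area",round(area,1),"model",round(m["m00"],1)); return r.x
E
python3 - <<'E'
from fit import *
g={n:cv2.imread(f"pics/{n}0.png").astype(float) for n in("top","side")}
G={n:g[n].mean(2) for n in g}
for x0 in((.64,-.26,-1.05),(.405,.295,-1.75)):
    x=fit_pose(G["top"],"top",shell_edges(),x0)
    print(x, np.degrees(x[2]))
    fit_pose(G["side"],"side",shell_edges(),x)
for x0 in((.507,-.441),(.425,-.308),(.416,.4025)):
    for n in G: 
        for thr in(75,95):sleeve_fit(G[n],n,x0,thr=thr)
o=ctrl.get_obs(); R=Ro.from_euler("xyz",o["eef_rot"]).as_matrix(); print(R.round(3))
E
```

```text
top pose [ 0.6499 -0.2624 -1.0869] res per edge [(0.12, 24), (0.12, 24), (0.09, 24), (0.09, 24)]
[ 0.64989499 -0.26240049 -1.08688905] -62.2741552116759
side pose [ 0.6526 -0.2607 -1.0435] res per edge [(1.0, 24), (0.21, 23), (0.43, 24), (0.37, 24)]
top pose [ 0.4064  0.2978 -1.8073] res per edge [(0.11, 24), (0.11, 24), (-0.13, 24), (-0.13, 24)]
[ 0.40639026  0.29775282 -1.80728346] -103.54971448562742
side pose [ 0.4082  0.301  -1.8132] res per edge [(0.75, 24), (0.3, 24), (0.39, 24), (0.45, 24)]
top sleeve [ 0.5055 -0.4397] area 275.4 model 315.8
top sleeve [ 0.5055 -0.4397] area 294.4 model 315.8
side sleeve [ 0.5068 -0.4368] area 149.4 model 211.2
side sleeve [ 0.5067 -0.4369] area 168.4 model 211.2
top sleeve [ 0.4157 -0.3019] area 261.0 model 297.9
top sleeve [ 0.4156 -0.302 ] area 280.0 model 297.9
side sleeve [ 0.417  -0.2988] area 186.3 model 256.1
side sleeve [ 0.417  -0.2989] area 207.3 model 256.1
top sleeve [0.4234 0.4084] area 288.8 model 320.8
top sleeve [0.4234 0.4076] area 321.5 model 320.7
side sleeve [0.4249 0.4104] area 780.5 model 980.6
side sleeve [0.4249 0.41  ] area 816.7 model 979.7
[[ 0.     0.423 -0.906]
 [-0.    -0.906 -0.423]
 [-1.     0.     0.   ]]
```

```bash
cat > plan.py <<'E'
from h import *
import sys
def plan(x,y,z,psi=None):
    o=ctrl.get_obs(); R=Ro.from_euler("xyz",o["eef_rot"]).as_matrix(); d=R.T@(np.array([x,y,z])-o["ee_pos"])
    cur=np.arctan2(R[1,1],R[0,1]); t=np.zeros(3)
    if psi is not None:
        Rt=np.array([[0,np.cos(psi),np.sin(psi)],[0,np.sin(psi),-np.cos(psi)],[-1,0,0]])
        t=Ro.from_matrix(R.T@Rt).as_rotvec()
    print("t",round(o["time_s"],2),"pos",o["ee_pos"].round(4),"psi",round(cur,4),"grip",round(o["grip_width"],4),"F",o["force"].round(1),"q6",round(o["qpos"][5],2))
    print("TRANS",(d/.025).round(3).tolist(),"TURN",(np.degrees(t)/5).round(3).tolist())
if __name__=="__main__": plan(*map(float,sys.argv[1:]))
E
python3 plan.py .600 -.026 .13 -1.436
```

```text
t 1.6 pos [ 0.2327 -0.4984  0.2244] psi -1.134 grip 0.0941 F [ 0.5 -0.1  0.3] q6 -0.07
TRANS [3.777, -10.905, -21.307] TURN [3.461, 0.0, -0.0]
```

Request:
{"method": "arm_command", "body": {"deltas": [{"translation":[0,-10.9,-21.3],"turn":[3.46,0,0]},{"translation":[0,-10.9,-21.3],"turn":[3.46,0,0]},{"translation":[0,-10.9,-21.3],"turn":[3.46,0,0]},{"translation":[0,-10.9,-21.3],"turn":[3.46,0,0]},{"translation":[0,-10.9,-21.3],"turn":[3.46,0,0]},{"translation":[0,-10.9,-21.3],"turn":[3.46,0,0]},{"translation":[0,-10.9,-21.3],"turn":[3.46,0,0]},{"translation":[0,-10.9,-21.3],"turn":[3.46,0,0]},{"translation":[0,-10.9,-21.3],"turn":[3.46,0,0]},{"translation":[0,-10.9,-21.3],"turn":[3.46,0,0]},{"translation":[0,-10.9,-21.3],"turn":[3.46,0,0]},{"translation":[0,-10.9,-21.3],"turn":[3.46,0,0]}], "gripper": 60, "force": 15}}

```text
time_s: 2.6
ee_pos: [0.5376, -0.1055, 0.2246]
eef_rot: [2.748, 1.57, -0.259]
force: [0.1, -0.6, -0.5]
grip_width: 0.0597
```

```bash
python3 plan.py .600 -.026 .1 -1.436
```

```text
t 2.6 pos [ 0.5376 -0.1055  0.2246] psi -1.4359 grip 0.0597 F [ 0.1 -0.6 -0.5] q6 1.18
TRANS [4.986, -2.817, -2.898] TURN [0.002, -0.004, -0.002]
```

Request:
{"method": "arm_command", "body": {"deltas": [{"translation":[0,0,0],"turn":[0,0,0]},{"translation":[0,0,0],"turn":[0,0,0]},{"translation":[0,0,0],"turn":[0,0,0]}]}}

```text
time_s: 2.85
ee_pos: [0.5364, -0.1078, 0.2243]
eef_rot: [0.061, 1.57, -2.945]
force: [0.1, 0.7, 0.3]
grip_width: 0.06
```

```bash
python3 plan.py .600 -.026 .05 -1.436
```

```text
t 2.85 pos [ 0.5364 -0.1078  0.2243] psi -1.4356 grip 0.06 F [0.1 0.7 0.3] q6 1.17
TRANS [6.971, -2.898, -2.965] TURN [0.005, 0.005, -0.0]
```

Over the blank, then down to the knob.

Request:
{"method": "arm_command", "body": {"deltas": [{"translation":[3,-2.9,-2.97],"turn":[0,0,0]},{"translation":[3,-2.9,-2.97],"turn":[0,0,0]},{"translation":[3,-2.9,-2.97],"turn":[0,0,0]},{"translation":[3,-2.9,-2.97],"turn":[0,0,0]},{"translation":[4.5,-2.9,-2.97],"turn":[0,0,0]},{"translation":[6,-2.9,-2.97],"turn":[0,0,0]},{"translation":[6.97,-2.9,-2.97],"turn":[0,0,0]},{"translation":[6.97,-2.9,-2.97],"turn":[0,0,0]},{"translation":[6.97,-2.9,-2.97],"turn":[0,0,0]}]}}

```text
time_s: 3.6
ee_pos: [0.6001, -0.027, 0.0505]
eef_rot: [-0.179, 1.57, 3.096]
force: [-0.0, -0.4, 0.1]
grip_width: 0.0601
```

```bash
python3 plan.py .600 -.026 .05 -1.436; python3 -c "
from h import *
snap(1)
t=cv2.imread('pics/top1.png');s=cv2.imread('pics/side1.png')
cv2.imwrite('pics/c5.png',np.hstack([cv2.resize(t[120:220,250:380],None,fx=3,fy=3),cv2.resize(s[150:250,235:365],None,fx=3,fy=3)]))
"
```

```text
t 3.6 pos [ 0.6001 -0.027   0.0505] psi -1.4376 grip 0.0601 F [-0.  -0.4  0.1] q6 1.33
TRANS [0.02, -0.041, -0.003] TURN [-0.018, 0.013, 0.002]
```

View pics/c5.png

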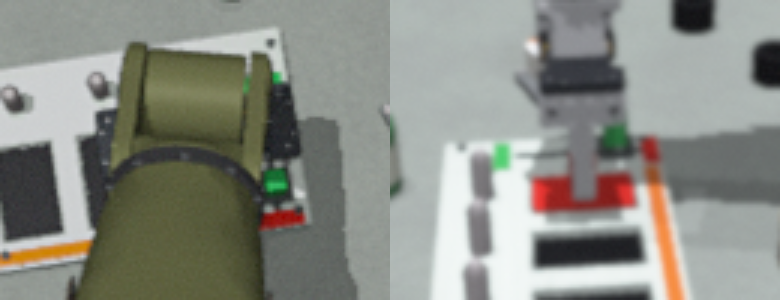

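View pics/top1.png

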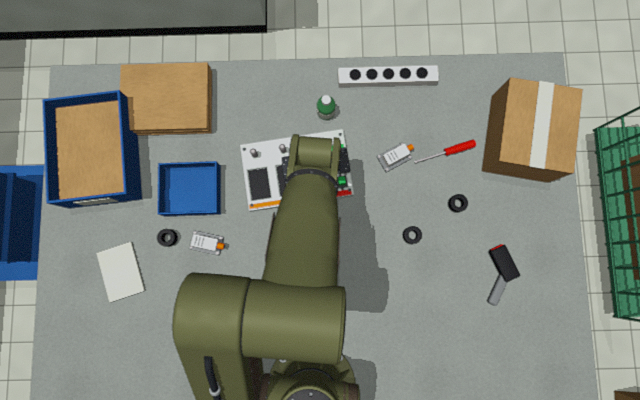

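Request:
{"method": "arm_command", "body": {"deltas": [{"translation":[0,0,0],"turn":[0,0,0]},{"translation":[0,0,0],"turn":[0,0,0]},{"translation":[0,0,0],"turn":[0,0,0]},{"translation":[0,0,0],"turn":[0,0,0]},{"translation":[0,0,0],"turn":[0,0,0]},{"translation":[0,0,0],"turn":[0,0,0]}], "gripper": 10, "force": 10}}

```text
time_s: 4.2
ee_pos: [0.6006, -0.0257, 0.0504]
eef_rot: [2.748, 1.571, -0.259]
force: [-0.0, 0.5, 2.3]
grip_width: 0.0241
```

```bash
python3 plan.py .600 -.026 .05 -1.436
```

```text
t 4.2 pos [ 0.6006 -0.0257  0.0504] psi -1.4358 grip 0.0241 F [-0.   0.5  2.3] q6 1.33
TRANS [0.015, 0.01, 0.024] TURN [0.002, -0.003, -0.001]
```

Request:
{"method": "arm_command", "body": {"deltas": [{"translation":[0,0,0],"turn":[0,0,0]},{"translation":[0,0,0],"turn":[0,0,0]},{"translation":[0,0,0],"turn":[-1,0,0]},{"translation":[0,0,0],"turn":[-2,0,0]},{"translation":[0,0,0],"turn":[-10,0,0]},{"translation":[0,0,0],"turn":[-10,0,0]},{"translation":[0,0,0],"turn":[-10,0,0]},{"translation":[0,0,0],"turn":[-10,0,0]},{"translation":[0,0,0],"turn":[-10,0,0]},{"translation":[0,0,0],"turn":[-10,0,0]},{"translation":[0,0,0],"turn":[-10,0,0]}], "gripper": 50}}

```text
time_s: 5.12
ee_pos: [0.6005, -0.0257, 0.0501]
eef_rot: [-1.06, 1.571, 3.092]
force: [0.5, -0.0, -0.5]
grip_width: 0.0501
```

Request:
{"method": "arm_command", "body": {"deltas": [{"translation":[0,0,0],"turn":[-8,0,0]},{"translation":[0,0,0],"turn":[-8,0,0]},{"translation":[0,0,0],"turn":[-8,0,0]},{"translation":[0,0,0],"turn":[-8,0,0]},{"translation":[0,0,0],"turn":[-8,0,0]},{"translation":[0,0,0],"turn":[-8,0,0]},{"translation":[0,0,0],"turn":[-8,0,0]},{"translation":[0,0,0],"turn":[-8,0,0]}]}}

```text
time_s: 5.78
ee_pos: [0.6005, -0.0257, 0.0502]
eef_rot: [-1.58, 1.571, -3.02]
force: [0.2, 0.0, 0.0]
grip_width: 0.0498
```

```bash
python3 plan.py .600 -.026 .05 .135
```

```text
t 5.78 pos [ 0.6005 -0.0257  0.0502] psi 0.1303 grip 0.0498 F [0.2 0.  0. ] q6 -0.23
TRANS [0.007, -0.022, 0.01] TURN [-0.054, -0.0, 0.001]
```

Request:
{"method": "arm_command", "body": {"deltas": [{"translation":[0,0,0],"turn":[0,0,0]},{"translation":[0,0,0],"turn":[0,0,0]},{"translation":[0,0,0],"turn":[0,0,0]},{"translation":[0,0,0],"turn":[0,0,0]},{"translation":[0,0,0],"turn":[0,0,0]},{"translation":[0,0,0],"turn":[0,0,0]}], "gripper": 10}}

```text
time_s: 6.28
ee_pos: [0.6005, -0.0257, 0.0502]
eef_rot: [1.725, 1.571, 0.288]
force: [0.6, 1.0, -0.6]
grip_width: 0.0234
```

```bash
python3 plan.py .600 -.026 .05 .135
```

```text
t 6.28 pos [ 0.6005 -0.0257  0.0502] psi 0.1344 grip 0.0234 F [ 0.6  1.  -0.6] q6 -0.24
TRANS [0.008, -0.022, 0.01] TURN [-0.007, -0.0, -0.0]
```

Request:
{"method": "arm_command", "body": {"deltas": [{"translation":[0,0,0],"turn":[0,0,0]},{"translation":[0,0,0],"turn":[0,0,0]},{"translation":[-1,0,0],"turn":[0,0,0]},{"translation":[-2.5,0,0],"turn":[0,0,0]},{"translation":[-4,-7.4,9.9],"turn":[0,0,0]},{"translation":[-4,-7.4,9.9],"turn":[0,0,0]},{"translation":[-4,-7.4,9.9],"turn":[0,0,0]},{"translation":[-4,-7.4,9.9],"turn":[0,0,0]},{"translation":[-4,-7.4,9.9],"turn":[0,0,0]},{"translation":[-4,-7.4,9.9],"turn":[0,0,0]},{"translation":[-4,-7.4,9.9],"turn":[0,0,0]}], "gripper": 50}}

```text
time_s: 7.2
ee_pos: [0.4586, -0.2803, 0.1483]
eef_rot: [0.887, 1.57, -0.549]
force: [-0.0, -0.1, 0.1]
grip_width: 0.0502
```

```bash
python3 - <<'E'
from fit import *
snap(2)
z=.022; X0,X1,Y0,Y1=-.075,.125,-.185,.125
FE=[((X1,Y0,z),(X1,Y1,z),(1,0,0),-1),((X0,Y1,z),(X1,Y1,z),(0,1,0),-1),((X0,Y0,z),(X1,Y0,z),(0,-1,0),-1)]
zb=.024;a,b=.045,.028
BE=[((-a,-b,zb),(-a,b,zb),(-1,0,0),1),((a,-b,zb),(a,b,zb),(1,0,0),1),((-a,-b,zb),(a,-b,zb),(0,-1,0),1),((-a,b,zb),(a,b,zb),(0,1,0),1)]
for k in(0,2):
  for n in("top","side"):
    im=cv2.imread(f"pics/{n}{k}.png").astype(float)
    fit_pose(im[:,:,0],n,BE,(.6,-.026,.135),rngs=(3,2))   # blue channel: red dark vs white plate
    fit_pose(im[:,:,1],n,BE,(.6,-.026,.135),rngs=(3,2))
    fit_pose(im.mean(2),n,FE,(.588,.0573,.135))
E
python3 plan.py .600 -.026 .05 -1.436
```

```text
top pose [ 0.5987 -0.0275  0.1308] res per edge [(0.27, 24), (0.25, 24), (0.09, 24), (0.13, 24)]
top pose [ 0.5986 -0.0275  0.138 ] res per edge [(0.3, 24), (0.23, 24), (0.12, 24), (0.1, 24)]
top pose [0.5882 0.0573 0.1335] res per edge [(0.0, 24), (0.13, 24), (0.13, 24)]
side pose [ 0.6004 -0.0222  0.1438] res per edge [(0.0, 24), (0.03, 24), (0.28, 21), (0.22, 24)]
side pose [ 0.6003 -0.0221  0.1515] res per edge [(0.08, 24), (0.1, 24), (0.24, 21), (0.18, 24)]
side pose [0.5903 0.0599 0.1321] res per edge [(-0.01, 24), (0.12, 24), (0.69, 16)]
top pose [ 0.5987 -0.0274  0.1335] res per edge [(0.3, 24), (0.27, 24), (0.02, 24), (0.02, 24)]
top pose [ 0.5988 -0.0274  0.1318] res per edge [(0.34, 24), (0.26, 24), (0.08, 24), (0.07, 24)]
top pose [0.5882 0.0573 0.133 ] res per edge [(-0.0, 24), (0.11, 24), (0.12, 24)]
side pose [ 0.6004 -0.0219  0.1498] res per edge [(-0.02, 24), (-0.0, 24), (0.06, 20), (0.15, 24)]
side pose [ 0.6004 -0.0212  0.1533] res per edge [(0.04, 24), (0.07, 24), (0.07, 20), (0.1, 24)]
side pose [0.5906 0.0599 0.1328] res per edge [(0.03, 24), (0.1, 24), (0.57, 16)]
t 7.3 pos [ 0.4577 -0.2832  0.1488] psi 0.1295 grip 0.0496 F [-0.1 -0.1 -0.2] q6 -0.75
TRANS [3.942, 6.97, -9.471] TURN [17.94, 0.008, -0.022]
```

View pics/top2.png

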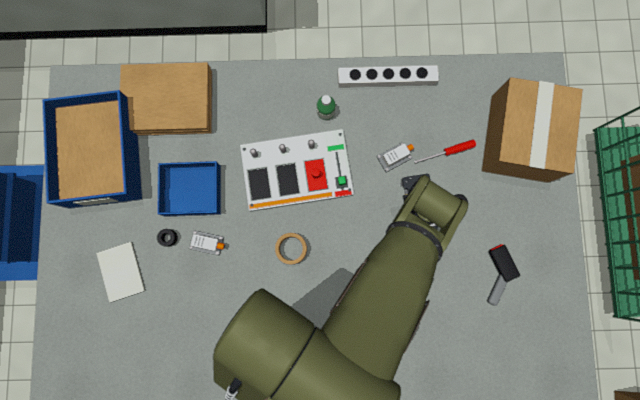

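Request:
{"method": "arm_command", "body": {"deltas": [{"translation":[0,7.05,-9.45],"turn":[0,0,0]},{"translation":[0,7.05,-9.45],"turn":[0,0,0]},{"translation":[0,7.05,-9.45],"turn":[0,0,0]},{"translation":[0,7.05,-9.45],"turn":[0,0,0]},{"translation":[0,7.05,-9.45],"turn":[0,0,0]},{"translation":[0,7.05,-9.45],"turn":[0,0,0]},{"translation":[0,7.05,-9.45],"turn":[0,0,0]},{"translation":[0,7.05,-9.45],"turn":[0,0,0]},{"translation":[1.5,7.05,-9.45],"turn":[0,0,0]},{"translation":[3,7.05,-9.45],"turn":[0,0,0]},{"translation":[4,7.05,-9.45],"turn":[0,0,0]},{"translation":[4,7.05,-9.45],"turn":[0,0,0]}]}}

```text
time_s: 8.3
ee_pos: [0.6021, -0.0204, 0.045]
eef_rot: [-1.827, 1.568, 3.02]
force: [-0.6, 0.3, 1.1]
grip_width: 0.0499
```

Request:
{"method": "arm_command", "body": {"deltas": [{"translation":[0,0,0],"turn":[0,0,0]},{"translation":[0,0,0],"turn":[0,0,0]},{"translation":[0,0,0],"turn":[0,0,0]},{"translation":[0,0,0],"turn":[0,0,0]},{"translation":[0,0,0],"turn":[0,0,0]},{"translation":[0,0,0],"turn":[0,0,0]},{"translation":[0,0,0],"turn":[0,0,0]},{"translation":[-0.3,0,0],"turn":[0,0,0]},{"translation":[-0.8,0,0],"turn":[0,0,0]},{"translation":[-2,0,0],"turn":[0,0,0]},{"translation":[-3.5,0,0],"turn":[0,0,0]},{"translation":[-4,0,0],"turn":[0,0,0]}], "gripper": 10, "force": 25}}

```text
time_s: 9.3
ee_pos: [0.6045, -0.0211, 0.1543]
eef_rot: [1.351, 1.563, -0.084]
force: [0.6, 0.1, -0.0]
grip_width: 0.0237
```

```bash
python3 plan.py .563 .3495 .06 .1295
```

```text
t 9.3 pos [ 0.6045 -0.0211  0.1543] psi 0.1349 grip 0.0237 F [ 0.6  0.1 -0. ] q6 -0.23
TRANS [3.749, 0.321, -14.919] TURN [0.062, 0.018, -0.083]
```

Request:
{"method": "arm_command", "body": {"deltas": [{"translation":[0,0.3,-14.9],"turn":[0,0,0]},{"translation":[0,0.3,-14.9],"turn":[0,0,0]},{"translation":[0,0.3,-14.9],"turn":[0,0,0]},{"translation":[0,0.3,-14.9],"turn":[0,0,0]},{"translation":[0,0.3,-14.9],"turn":[0,0,0]},{"translation":[0,0.3,-14.9],"turn":[0,0,0]},{"translation":[0,0.3,-14.9],"turn":[0,0,0]},{"translation":[0,0.3,-14.9],"turn":[0,0,0]},{"translation":[0,0.3,-14.9],"turn":[0,0,0]},{"translation":[0,0.3,-14.9],"turn":[0,0,0]},{"translation":[0,0.3,-14.9],"turn":[0,0,0]},{"translation":[0,0.3,-14.9],"turn":[0,0,0]}]}}

```text
time_s: 10.3
ee_pos: [0.5601, 0.3489, 0.1481]
eef_rot: [0.952, 1.571, -0.484]
force: [0.3, -0.7, -1.3]
grip_width: 0.0238
```

```bash
python3 -c "
from h import *
snap(3)
t=cv2.imread('pics/top3.png');s=cv2.imread('pics/side3.png')
cv2.imwrite('pics/c6.png',np.hstack([cv2.resize(t[130:260,120:360],None,fx=1.6,fy=1.6),cv2.resize(s[130:390,200:440],None,fx=1.6,fy=.8)]))
"; python3 plan.py .563 .3495 .062 .1295
```

```text
t 10.4 pos [0.5606 0.348  0.1482] psi 0.1335 grip 0.0236 F [ 0.2  0.6 -1.7] q6 0.37
TRANS [3.448, 0.104, -0.046] TURN [0.046, 0.0, -0.003]
```

View pics/side3.png

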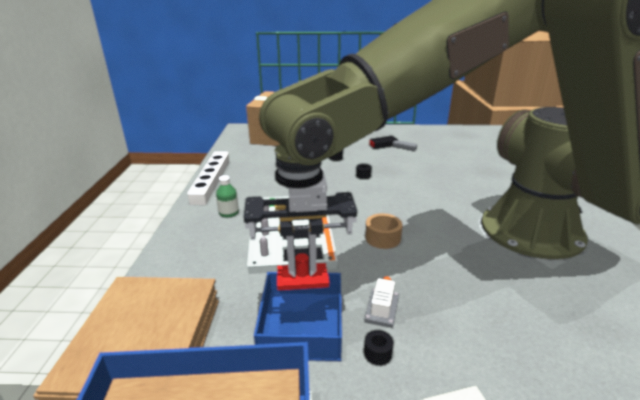

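Request:
{"method": "arm_command", "body": {"deltas": [{"translation":[1.5,0.1,0],"turn":[0,0,0]},{"translation":[3,0.1,0],"turn":[0,0,0]},{"translation":[4.1,0.1,0],"turn":[0,0,0]},{"translation":[4.2,0.1,0],"turn":[0,0,0]},{"translation":[4.2,0.1,0],"turn":[0,0,0]},{"translation":[4.2,0.1,0],"turn":[0,0,0]}]}}

```text
time_s: 10.9
ee_pos: [0.5635, 0.3492, 0.0447]
eef_rot: [1.978, 1.569, 0.541]
force: [1.0, -0.6, -0.8]
grip_width: 0.0237
```

Request:
{"method": "arm_command", "body": {"deltas": [{"translation":[0,0,0],"turn":[0,0,0]},{"translation":[0,0,0],"turn":[0,0,0]},{"translation":[0,0,0],"turn":[0,0,0]},{"translation":[0,0,0],"turn":[0,0,0]},{"translation":[-1,0,0],"turn":[0,0,0]},{"translation":[-2.5,0,0],"turn":[0,0,0]},{"translation":[-4,0,0],"turn":[0,0,0]},{"translation":[-4.5,0,0],"turn":[0,0,0]},{"translation":[-4.5,0,0],"turn":[0,0,0]},{"translation":[-4.5,0,0],"turn":[0,0,0]}], "gripper": 60}}

```text
time_s: 11.73
ee_pos: [0.5626, 0.3495, 0.1555]
eef_rot: [1.894, 1.57, 0.458]
force: [0.0, 0.8, -0.1]
grip_width: 0.0603
```

```bash
python3 plan.py .4082 .2995 .13 -.236;python3 -c "
from h import *
snap(4)
"
```

```text
t 11.73 pos [0.5626 0.3495 0.1555] psi 0.1349 grip 0.0603 F [ 0.   0.8 -0.1] q6 0.37
TRANS [1.016, -6.391, 1.151] TURN [4.251, -0.005, -0.009]
```

View pics/side4.png

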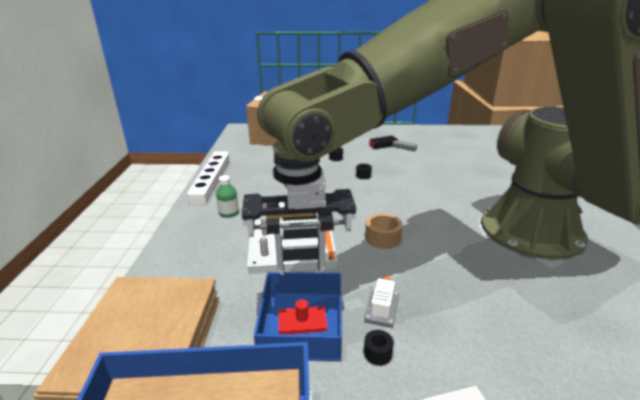

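Request:
{"method": "arm_command", "body": {"deltas": [{"translation":[0.5,-6.39,1.15],"turn":[4.25,0,0]},{"translation":[0.5,-6.39,1.15],"turn":[4.25,0,0]},{"translation":[0.5,-6.39,1.15],"turn":[4.25,0,0]},{"translation":[0.5,-6.39,1.15],"turn":[4.25,0,0]},{"translation":[0.5,-6.39,1.15],"turn":[4.25,0,0]},{"translation":[0.5,-6.39,1.15],"turn":[4.25,0,0]},{"translation":[0.5,-6.39,1.15],"turn":[4.25,0,0]},{"translation":[0.5,-6.39,1.15],"turn":[4.25,0,0]}]}}

```text
time_s: 12.5
ee_pos: [0.4091, 0.2998, 0.1425]
eef_rot: [1.791, 1.571, -0.016]
force: [0.0, -0.6, -0.1]
grip_width: 0.0601
```

```bash
python3 - <<'E'
from fit import *
snap(5)
for n in("side",):
    im=cv2.imread(f"pics/{n}4.png").astype(float).mean(2)
    fit_pose(im,n,shell_edges(),(.4082,.3010,-1.807)); sleeve_fit(im,n,(.425,.41))
    im=cv2.imread(f"pics/{n}5.png").astype(float).mean(2); sleeve_fit(im,n,(.425,.41))
E
python3 plan.py .4082 .2995 .036 -.236
```

```text
side pose [ 0.408   0.3002 -1.8206] res per edge [(1.13, 24), (0.17, 24), (0.37, 24), (0.5, 24)]
side sleeve [0.425  0.4122] area 812.0 model 985.4
side sleeve [0.425  0.4123] area 816.3 model 985.6
t 12.6 pos [0.409  0.2997 0.1425] psi -0.2363 grip 0.0599 F [ 0.5 -0.5 -0. ] q6 0.8
TRANS [4.259, -0.028, 0.013] TURN [-0.004, 0.003, 0.002]
```

View pics/side5.png

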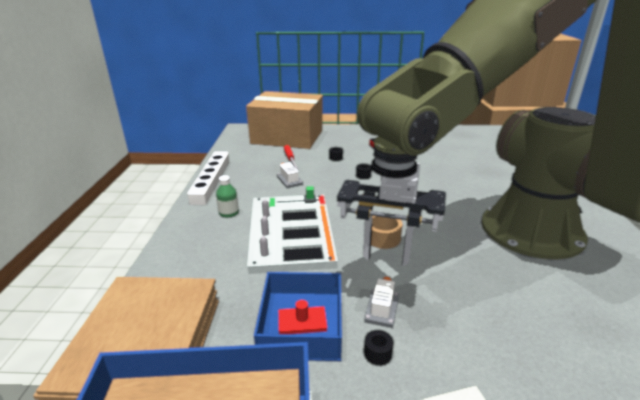

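Request:
{"method": "arm_command", "body": {"deltas": [{"translation":[1.5,0,0],"turn":[0,0,0]},{"translation":[3,0,0],"turn":[0,0,0]},{"translation":[4,0,0],"turn":[0,0,0]},{"translation":[4.25,0,0],"turn":[0,0,0]},{"translation":[4.25,0,0],"turn":[0,0,0]},{"translation":[4.25,0,0],"turn":[0,0,0]}]}}

```text
time_s: 13.1
ee_pos: [0.409, 0.2999, 0.0376]
eef_rot: [2.4, 1.57, 0.593]
force: [1.0, 0.4, 0.6]
grip_width: 0.0596
```

Request:
{"method": "arm_command", "body": {"deltas": [{"translation":[0,0,0],"turn":[0,0,0]},{"translation":[0,0,0],"turn":[0,0,0]},{"translation":[0,0,0],"turn":[0,0,0]},{"translation":[0,0,0],"turn":[0,0,0]},{"translation":[0,0,0],"turn":[0,0,0]},{"translation":[0,0,0],"turn":[0,0,0]}], "gripper": 20, "force": 25}}

```text
time_s: 13.6
ee_pos: [0.4085, 0.2997, 0.0372]
eef_rot: [2.394, 1.57, 0.587]
force: [-1.2, -1.2, 6.0]
grip_width: 0.0338
```

```bash
python3 plan.py .579 .1432 .13 -1.437
```

```text
t 13.6 pos [0.4085 0.2997 0.0372] psi -0.2361 grip 0.0338 F [-1.2 -1.2  6. ] q6 0.8
TRANS [-3.708, 8.098, 4.488] TURN [13.762, -0.012, -0.002]
```

Request:
{"method": "arm_command", "body": {"deltas": [{"translation":[-1,0,0],"turn":[0,0,0]},{"translation":[-2.5,0,0],"turn":[0,0,0]},{"translation":[-4,0,0],"turn":[0,0,0]},{"translation":[-4,8.1,4.49],"turn":[13.76,0,0]},{"translation":[-4,8.1,4.49],"turn":[13.76,0,0]},{"translation":[-4,8.1,4.49],"turn":[13.76,0,0]},{"translation":[-4,8.1,4.49],"turn":[13.76,0,0]},{"translation":[-4,8.1,4.49],"turn":[13.76,0,0]},{"translation":[-4,8.1,4.49],"turn":[13.76,0,0]},{"translation":[-4,8.1,4.49],"turn":[13.76,0,0]},{"translation":[-4,8.1,4.49],"turn":[13.76,0,0]},{"translation":[-4,8.1,4.49],"turn":[13.76,0,0]}]}}

```text
time_s: 14.6
ee_pos: [0.5789, 0.1424, 0.1361]
eef_rot: [-0.059, 1.57, -2.998]
force: [0.4, 0.4, -0.4]
grip_width: 0.0337
```

```bash
python3 plan.py .579 .1432 .075 -1.437
```

```text
t 14.6 pos [0.5789 0.1424 0.1361] psi -1.3682 grip 0.0337 F [ 0.4  0.4 -0.4] q6 1.55
TRANS [2.445, -0.03, -0.014] TURN [0.788, 0.011, 0.0]
```

Request:
{"method": "arm_command", "body": {"deltas": [{"translation":[0,0,0],"turn":[0,0,0]},{"translation":[0,0,0],"turn":[0,0,0]},{"translation":[0,0,0],"turn":[0,0,0]}]}}

```text
time_s: 14.85
ee_pos: [0.5787, 0.1431, 0.1365]
eef_rot: [-0.125, 1.571, -3.052]
force: [0.1, -0.6, -1.1]
grip_width: 0.0335
```

```bash
python3 plan.py .579 .1432 .065 -1.437; python3 -c "
from h import *
snap(6)
s=cv2.imread('pics/side6.png')
cv2.imwrite('pics/c7.png',cv2.resize(s[150:290,220:400],None,fx=4,fy=4))
"
```

```text
t 14.85 pos [0.5787 0.1431 0.1365] psi -1.3565 grip 0.0335 F [ 0.1 -0.6 -1.1] q6 1.54
TRANS [2.861, -0.0, -0.013] TURN [0.923, 0.002, 0.0]
```

View pics/c7.png

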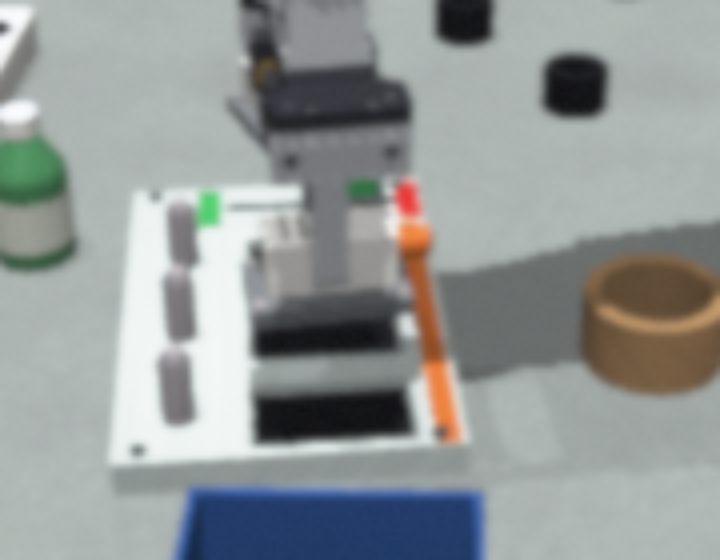

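Request:
{"method": "arm_command", "body": {"deltas": [{"translation":[1,0,0],"turn":[0.92,0,0]},{"translation":[2,0,0],"turn":[0.92,0,0]},{"translation":[2.7,0,0],"turn":[0.92,0,0]},{"translation":[2.7,0,0],"turn":[0.92,0,0]},{"translation":[2.7,0,0],"turn":[0.92,0,0]},{"translation":[2.7,0,0],"turn":[0.92,0,0]}]}}

```text
time_s: 15.45
ee_pos: [0.5795, 0.1432, 0.0705]
eef_rot: [-3.076, 1.569, 0.196]
force: [-0.1, 0.2, -0.4]
grip_width: 0.0338
```

```bash
python3 plan.py .579 .1432 .049 -1.437
```

```text
t 15.45 pos [0.5795 0.1432 0.0705] psi -1.4404 grip 0.0338 F [-0.1  0.2 -0.4] q6 1.62
TRANS [0.859, -0.002, 0.02] TURN [-0.039, -0.02, 0.001]
```

Request:
{"method": "arm_command", "body": {"deltas": [{"translation":[0.2,0,0],"turn":[0,0,0]},{"translation":[0.35,0,0],"turn":[0,0,0]},{"translation":[0.45,0,0.02],"turn":[0,0,0]},{"translation":[0.55,0,0.02],"turn":[0,0,0]},{"translation":[0.65,0,0.02],"turn":[0,0,0]},{"translation":[0.7,0,0.02],"turn":[0,0,0]},{"translation":[0.7,0,0.02],"turn":[0,0,0]}]}}

```text
time_s: 16.03
ee_pos: [0.5782, 0.1429, 0.0513]
eef_rot: [0.036, 1.57, -2.976]
force: [-0.0, 0.1, -2.3]
grip_width: 0.0339
```

```bash
python3 plan.py .579 .1432 .049 -1.437
```

```text
t 16.03 pos [0.5782 0.1429 0.0513] psi -1.4413 grip 0.0339 F [-0.   0.1 -2.3] q6 1.62
TRANS [0.091, -0.007, -0.033] TURN [-0.049, 0.006, -0.0]
```

Request:
{"method": "arm_command", "body": {"deltas": [{"translation":[0.05,0,0],"turn":[0,0,0]},{"translation":[0.1,0,0],"turn":[0,0,0]},{"translation":[0.1,0,0],"turn":[0,0,0]}]}}

```text
time_s: 16.28
ee_pos: [0.5784, 0.143, 0.0493]
eef_rot: [-3.044, 1.57, 0.227]
force: [-0.5, 0.2, 2.7]
grip_width: 0.0343
```

Request:
{"method": "arm_command", "body": {"deltas": [{"translation":[0,0,0],"turn":[0,0,0]},{"translation":[0,0,0],"turn":[0,0,0]},{"translation":[0,0,0],"turn":[0,0,0]},{"translation":[0,0,0],"turn":[0,0,0]},{"translation":[-1,0,0],"turn":[0,0,0]},{"translation":[-2.5,0,0],"turn":[0,0,0]},{"translation":[-3.5,0,0],"turn":[0,0,0]},{"translation":[-3.5,0,0],"turn":[0,0,0]},{"translation":[-3.5,0,0],"turn":[0,0,0]}], "gripper": 60}}

```text
time_s: 17.03
ee_pos: [0.5788, 0.143, 0.1378]
eef_rot: [-3.086, 1.568, 0.185]
force: [-0.2, -0.4, -0.5]
grip_width: 0.0604
```

```bash
python3 plan.py .4252 .4098 .13 -1.437; python3 -c "
from h import *
snap(7)
s=cv2.imread('pics/side7.png')
cv2.imwrite('pics/c7b.png',cv2.resize(s[150:290,220:400],None,fx=4,fy=4))
"
```

```text
t 17.03 pos [0.5788 0.143  0.1378] psi -1.4413 grip 0.0604 F [-0.2 -0.4 -0.5] q6 1.62
TRANS [0.301, -11.375, 4.716] TURN [-0.049, -0.029, 0.002]
```

View pics/c7b.png

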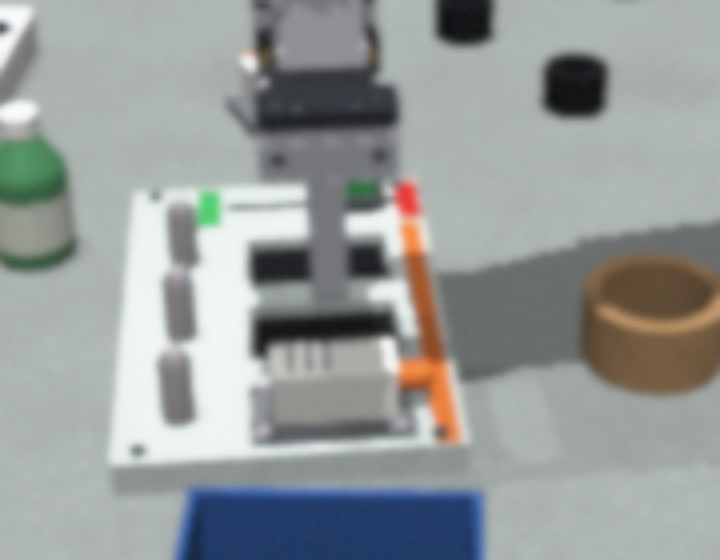

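Request:
{"method": "arm_command", "body": {"deltas": [{"translation":[0,-11.37,4.72],"turn":[0,0,0]},{"translation":[0,-11.37,4.72],"turn":[0,0,0]},{"translation":[0,-11.37,4.72],"turn":[0,0,0]},{"translation":[0,-11.37,4.72],"turn":[0,0,0]},{"translation":[0,-11.37,4.72],"turn":[0,0,0]},{"translation":[0,-11.37,4.72],"turn":[0,0,0]},{"translation":[0,-11.37,4.72],"turn":[0,0,0]},{"translation":[0,-11.37,4.72],"turn":[0,0,0]},{"translation":[0,-11.37,4.72],"turn":[0,0,0]},{"translation":[0,-11.37,4.72],"turn":[0,0,0]},{"translation":[0,-11.37,4.72],"turn":[0,0,0]}], "gripper": 75}}

```text
time_s: 18.05
ee_pos: [0.4249, 0.4086, 0.1356]
eef_rot: [0.667, 1.569, -2.346]
force: [-0.9, 0.5, -0.6]
grip_width: 0.075
```

```bash
python3 - <<'E'
from fit import *
snap(8)
z=.022; X0,X1,Y0,Y1=-.075,.125,-.185,.125
for n in("top","side"):
    im=cv2.imread(f"pics/{n}8.png").astype(float).mean(2)
    fit_pose(im,n,shell_edges(.012),(.577,.1415,-3.008),rngs=(3,2))
    for x0 in((.5055,-.4397),(.4157,-.3019)): sleeve_fit(im,n,x0)
    fit_pose(im,n,shell_edges(),(.65,-.2624,-1.087),rngs=(3,2))
E
python3 plan.py .4252 .4098 .024 -1.437
```

```text
top pose [ 0.5765  0.1412 -3.0061] res per edge [(-0.04, 24), (-0.04, 24), (0.2, 24), (0.19, 24)]
top sleeve [ 0.5056 -0.4397] area 273.3 model 315.8
top sleeve [ 0.4157 -0.3019] area 258.2 model 297.9
top pose [ 0.6499 -0.2624 -1.0911] res per edge [(0.14, 24), (0.14, 24), (0.09, 24), (0.09, 24)]
side pose [ 0.5786  0.1429 -2.9786] res per edge [(0.17, 14), (0.09, 22), (1.26, 24), (0.25, 24)]
side sleeve [ 0.5067 -0.4368] area 145.1 model 211.3
side sleeve [ 0.4001 -0.358 ] area 833.5 model 236.8
side pose [ 0.6527 -0.2617 -1.0168] res per edge [(1.16, 24), (0.16, 24), (0.44, 24), (0.55, 24)]
t 18.15 pos [0.4253 0.4084 0.1361] psi -1.443 grip 0.0749 F [ 0.6 -0.5  0.7] q6 2.15
TRANS [4.485, -0.058, -0.006] TURN [-0.068, 0.007, -0.006]
```

View pics/top8.png

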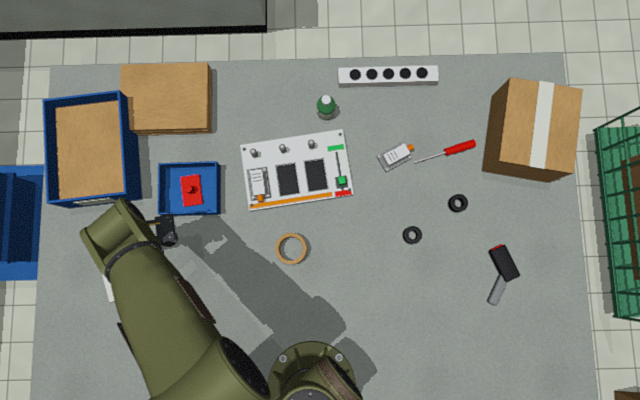

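View pics/side8.png

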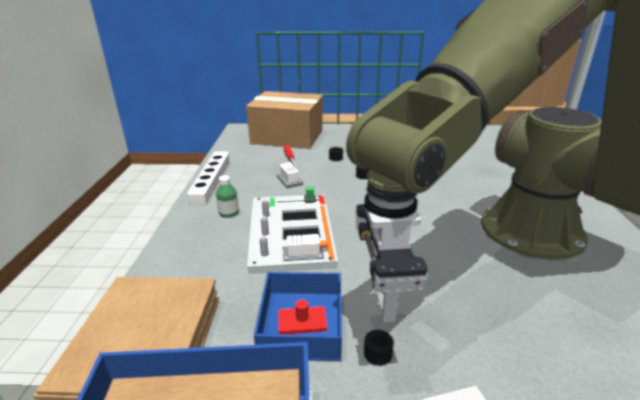

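Request:
{"method": "arm_command", "body": {"deltas": [{"translation":[1.5,-0.06,0],"turn":[0,0,0]},{"translation":[3,-0.06,0],"turn":[0,0,0]},{"translation":[4,-0.06,0],"turn":[0,0,0]},{"translation":[4.45,-0.06,0],"turn":[0,0,0]},{"translation":[4.45,-0.06,0],"turn":[0,0,0]},{"translation":[4.45,-0.06,0],"turn":[0,0,0]}]}}

```text
time_s: 18.65
ee_pos: [0.4251, 0.4109, 0.0262]
eef_rot: [-2.584, 1.57, 0.687]
force: [-0.6, 0.4, 0.8]
grip_width: 0.0747
```

Request:
{"method": "arm_command", "body": {"deltas": [{"translation":[0,0,0],"turn":[0,0,0]},{"translation":[0,0,0],"turn":[0,0,0]},{"translation":[0,0,0],"turn":[0,0,0]},{"translation":[0,0,0],"turn":[0,0,0]},{"translation":[0,0,0],"turn":[0,0,0]},{"translation":[0,0,0],"turn":[0,0,0]}], "gripper": 35, "force": 25}}

```text
time_s: 19.15
ee_pos: [0.4247, 0.4113, 0.0262]
eef_rot: [-2.558, 1.57, 0.713]
force: [-1.4, -1.5, 6.4]
grip_width: 0.0505
```

```bash
python3 plan.py .6659 .1550 .13 -1.437
```

```text
t 19.15 pos [0.4247 0.4113 0.0262] psi -1.4413 grip 0.0505 F [-1.4 -1.5  6.4] q6 2.15
TRANS [-4.15, 11.411, -8.247] TURN [-0.049, -0.011, 0.007]
```

Request:
{"method": "arm_command", "body": {"deltas": [{"translation":[-1,0,0],"turn":[0,0,0]},{"translation":[-2.5,0,0],"turn":[0,0,0]},{"translation":[-4.1,0,0],"turn":[0,0,0]},{"translation":[-4.1,11.41,-8.25],"turn":[0,0,0]},{"translation":[-4.1,11.41,-8.25],"turn":[0,0,0]},{"translation":[-4.1,11.41,-8.25],"turn":[0,0,0]},{"translation":[-4.1,11.41,-8.25],"turn":[0,0,0]},{"translation":[-4.1,11.41,-8.25],"turn":[0,0,0]},{"translation":[-4.1,11.41,-8.25],"turn":[0,0,0]},{"translation":[-4.1,11.41,-8.25],"turn":[0,0,0]},{"translation":[-4.1,11.41,-8.25],"turn":[0,0,0]},{"translation":[-4.1,11.41,-8.25],"turn":[0,0,0]}]}}

```text
time_s: 20.15
ee_pos: [0.6681, 0.1506, 0.1276]
eef_rot: [1.817, 1.57, -1.198]
force: [-0.7, -0.4, -1.4]
grip_width: 0.0506
```

Request:
{"method": "arm_command", "body": {"deltas": [{"translation":[0,0,0],"turn":[0,0,0]},{"translation":[0,0,0],"turn":[0,0,0]},{"translation":[0,0,0],"turn":[0,0,0]}]}}

```text
time_s: 20.4
ee_pos: [0.6652, 0.1556, 0.1277]
eef_rot: [-0.296, 1.57, 2.976]
force: [-0.8, -0.0, -0.8]
grip_width: 0.0503
```

```bash
python3 plan.py .6659 .1550 .095 -1.437
python3 - <<'E'
from h import *
snap(9)
s=cv2.imread('pics/side9.png')
p=proj("side",[[.6659,.155,.07]])[0];print(p)
u,v=p.astype(int)
cv2.imwrite('pics/c8.png',cv2.resize(s[v-70:v+60,u-70:u+90],None,fx=4,fy=4))
E
```

```text
t 20.4 pos [0.6652 0.1556 0.1277] psi -1.4407 grip 0.0503 F [-0.8 -0.  -0.8] q6 1.62
TRANS [1.306, 0.026, -0.026] TURN [-0.043, 0.007, 0.002]
[262.34658151 236.78332149]
```

View pics/c8.png

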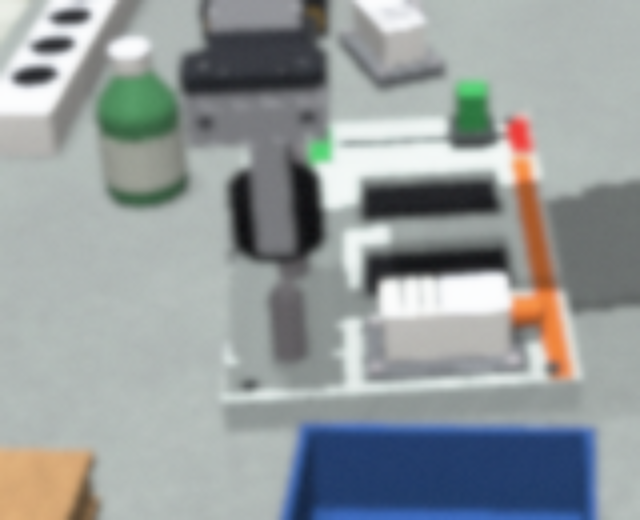

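```bash
python3 - <<'E'
from h import *
b=np.array([-.0004,.0005,0])
for z in(.022,.07,.1,.12,.137): print(z,((proj("side",[[.6659,.155,z]])[0]-[262-70,236-70])*4).round(1))
E
python3 - <<'E'
import cv2,numpy as np
for f in("side8","side0"):
    s=cv2.imread(f"pics/{f}.png"); g=s.mean(2)
    for v in range(232,258,3): print(f,v,g[v,252:276].astype(int))
E
```

```text
0.022 [287.7 352.3]
0.07 [281.4 283.1]
0.1 [277.3 238.1]
0.12 [274.4 207.3]
0.137 [272.  180.6]
side8 232 [247 248 248 248 248 248 248 247 239 204 152 128 125 125 120 121 152 209
 237 245 248 249 249 248]
side8 235 [248 248 248 248 248 248 249 249 246 236 209 180 174 181 195 214 229 240
 245 247 249 249 249 249]
side8 238 [248 248 248 248 248 248 246 235 212 192 195 194 189 185 201 228 243 247
 248 248 249 249 249 249]
side8 241 [247 248 248 248 248 246 231 189 150 144 147 146 143 138 142 182 229 245
 248 248 249 249 249 249]
side8 244 [247 247 247 248 248 247 241 212 157 130 130 129 128 125 129 163 222 244
 247 248 249 249 249 249]
side8 247 [247 247 248 248 248 248 243 220 165 132 128 130 127 124 124 155 214 241
 247 248 248 249 249 248]
side8 250 [246 247 248 248 248 248 244 227 177 138 128 127 125 122 121 134 182 229
 244 247 248 249 249 248]
side8 253 [246 247 248 248 248 248 246 237 202 151 127 126 125 121 118 129 166 214
 236 244 247 248 249 248]
side8 256 [246 247 248 248 248 247 248 246 238 223 206 192 192 196 209 225 237 244
 246 247 248 248 248 248]
side0 232 [243 243 243 
[... 257 characters left out ...]
 175 191 220 236 243
 244 244 245 245 245 244]
side0 241 [243 243 243 243 243 240 223 179 143 135 137 139 134 130 135 171 220 239
 243 244 244 245 245 244]
side0 244 [242 242 243 243 243 243 233 200 147 123 122 123 121 117 119 154 211 237
 243 243 244 245 245 244]
side0 247 [242 242 242 244 243 243 236 209 155 125 121 122 120 117 118 146 203 234
 241 244 244 245 245 244]
side0 250 [241 242 243 244 244 243 238 217 168 129 120 120 120 114 112 127 173 221
 237 243 244 244 244 244]
side0 253 [241 242 243 243 243 243 241 230 190 142 120 118 118 114 112 121 156 203
 229 237 242 244 244 243]
side0 256 [240 242 243 243 243 243 243 241 232 214 193 182 181 186 200 217 229 237
 240 242 243 244 244 243]
```

Request:
{"method": "arm_command", "body": {"deltas": [{"translation":[0.6,0.02,-0.03],"turn":[0,0,0]},{"translation":[1,0.02,-0.03],"turn":[0,0,0]},{"translation":[1.3,0.02,-0.03],"turn":[0,0,0]},{"translation":[1.5,0.02,-0.03],"turn":[0,0,0]},{"translation":[1.7,0.02,-0.03],"turn":[0,0,0]},{"translation":[1.9,0.02,-0.03],"turn":[0,0,0]},{"translation":[1.9,0.02,-0.03],"turn":[0,0,0]}]}}

```text
time_s: 21.08
ee_pos: [0.6662, 0.1544, 0.0793]
eef_rot: [0.033, 1.57, -2.979]
force: [-0.1, -0.1, -1.1]
grip_width: 0.0505
```

```bash
python3 plan.py .6659 .1550 .0482 -1.437
```

```text
t 21.08 pos [0.6662 0.1544 0.0793] psi -1.4413 grip 0.0505 F [-0.1 -0.1 -1.1] q6 1.62
TRANS [1.245, -0.025, 0.008] TURN [-0.049, 0.015, -0.0]
```

Request:
{"method": "arm_command", "body": {"deltas": [{"translation":[0.3,0,0],"turn":[0,0,0]},{"translation":[0.6,0,0],"turn":[0,0,0]},{"translation":[0.85,0,0],"turn":[0,0,0]},{"translation":[1,0,0],"turn":[0,0,0]},{"translation":[1.1,0,0],"turn":[0,0,0]},{"translation":[1.2,0,0],"turn":[0,0,0]},{"translation":[1.2,0,0],"turn":[0,0,0]},{"translation":[1.2,0,0],"turn":[0,0,0]}]}}

```text
time_s: 21.75
ee_pos: [0.6666, 0.1545, 0.0504]
eef_rot: [-2.897, 1.571, 0.374]
force: [0.3, -0.2, -1.2]
grip_width: 0.0503
```

```bash
python3 plan.py .6659 .1550 .0482 -1.437
```

```text
t 21.75 pos [0.6666 0.1545 0.0504] psi -1.4413 grip 0.0503 F [ 0.3 -0.2 -1.2] q6 1.62
TRANS [0.09, -0.025, 0.027] TURN [-0.049, -0.001, 0.0]
```

Nearly home; let down 2 mm, release, and retreat.

Request:
{"method": "arm_command", "body": {"deltas": [{"translation":[0.05,0,0],"turn":[0,0,0]},{"translation":[0.1,0,0],"turn":[0,0,0]},{"translation":[0.1,0,0],"turn":[0,0,0]}]}}

```text
time_s: 22.0
ee_pos: [0.6668, 0.1545, 0.0483]
eef_rot: [-3.072, 1.57, 0.199]
force: [0.3, 0.2, 1.3]
grip_width: 0.0504
```

Request:
{"method": "arm_command", "body": {"deltas": [{"translation":[0,0,0],"turn":[0,0,0]},{"translation":[0,0,0],"turn":[0,0,0]},{"translation":[0,0,0],"turn":[0,0,0]},{"translation":[0,0,0],"turn":[0,0,0]},{"translation":[-1,0,0],"turn":[0,0,0]},{"translation":[-2.5,0,0],"turn":[0,0,0]},{"translation":[-3.5,0,0],"turn":[0,0,0]},{"translation":[-3.5,0,0],"turn":[0,0,0]},{"translation":[-3.5,0,0],"turn":[0,0,0]},{"translation":[-3.5,0,0],"turn":[0,0,0]}], "gripper": 70}}

```text
time_s: 22.83
ee_pos: [0.6662, 0.1543, 0.1344]
eef_rot: [0.04, 1.57, -2.972]
force: [-1.1, 0.5, -0.9]
grip_width: 0.07
```

```bash
python3 plan.py .6517 -.2607 .13 .484
python3 - <<'E'
from h import *
snap(10)
s=cv2.imread('pics/side10.png')
cv2.imwrite('pics/c9.png',cv2.resize(s[150:290,220:400],None,fx=4,fy=4))
E
```

```text
t 22.83 pos [0.6662 0.1543 0.1344] psi -1.4414 grip 0.07 F [-1.1  0.5 -0.9] q6 1.62
TRANS [0.179, 16.387, 2.718] TURN [-22.063, 0.01, 0.014]
```

View pics/c9.png

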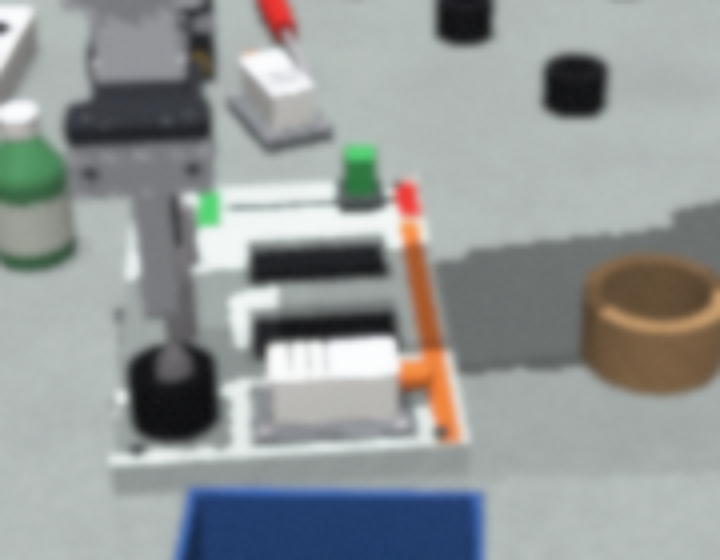

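Request:
{"method": "arm_command", "body": {"deltas": [{"translation":[0,16.39,2.72],"turn":[-11,0,0]},{"translation":[0,16.39,2.72],"turn":[-11,0,0]},{"translation":[0,16.39,2.72],"turn":[-11,0,0]},{"translation":[0,16.39,2.72],"turn":[-11,0,0]},{"translation":[0,16.39,2.72],"turn":[-11,0,0]},{"translation":[0,16.39,2.72],"turn":[-11,0,0]},{"translation":[0,16.39,2.72],"turn":[-11,0,0]},{"translation":[0,16.39,2.72],"turn":[-11,0,0]},{"translation":[0,16.39,2.72],"turn":[-11,0,0]},{"translation":[0,16.39,2.72],"turn":[-11,0,0]},{"translation":[0,16.39,2.72],"turn":[-11,0,0]},{"translation":[0,16.39,2.72],"turn":[-11,0,0]}], "gripper": 60}}

```text
time_s: 23.93
ee_pos: [0.6511, -0.2631, 0.1337]
eef_rot: [-1.483, 1.569, 2.745]
force: [0.0, -0.7, 0.3]
grip_width: 0.0603
```

Request:
{"method": "arm_command", "body": {"deltas": [{"translation":[0,0,0],"turn":[-11.06,0,0]},{"translation":[0,0,0],"turn":[-11.06,0,0]},{"translation":[0,0,0],"turn":[-11.06,0,0]},{"translation":[0,0,0],"turn":[-11.06,0,0]},{"translation":[0,0,0],"turn":[-11.06,0,0]},{"translation":[0,0,0],"turn":[-11.06,0,0]},{"translation":[0,0,0],"turn":[-11.06,0,0]},{"translation":[0,0,0],"turn":[-11.06,0,0]},{"translation":[0,0,0],"turn":[-11.06,0,0]},{"translation":[0,0,0],"turn":[-11.06,0,0]}]}}

```text
time_s: 24.77
ee_pos: [0.6522, -0.2592, 0.1349]
eef_rot: [-2.665, 1.57, 2.529]
force: [-0.4, -0.3, 0.5]
grip_width: 0.0601
```

```bash
python3 - <<'E'
from fit import *
snap(11)
im=cv2.imread("pics/side11.png").astype(float).mean(2)
for x0 in((.5067,-.4368),(.417,-.2988)): sleeve_fit(im,"side",x0)
fit_pose(im,"side",shell_edges(),(.6526,-.2607,-1.044),rngs=(3,2))
im=cv2.imread("pics/top11.png").astype(float).mean(2)
for x0 in((.5055,-.4397),(.4157,-.3019)): sleeve_fit(im,"top",x0)
sleeve_fit(im,"top",(.6645,.1533),z0=.022)
E
python3 plan.py .6517 -.2607 .036 .482
```

```text
side sleeve [ 0.5068 -0.4368] area 148.9 model 211.2
side sleeve [ 0.4174 -0.2947] area 213.2 model 257.6
side pose [ 0.6502 -0.2552 -1.0272] res per edge [(0.14, 24), (0.26, 17), (0.26, 23), (0.21, 24)]
top sleeve [ 0.5056 -0.4397] area 271.1 model 315.8
top sleeve [ 0.4176 -0.3065] area 326.9 model 298.5
top sleeve [0.6657 0.1524] area 243.5 model 298.6
t 24.87 pos [ 0.6522 -0.2598  0.1351] psi 0.4815 grip 0.0602 F [-0.8  0.  -0.4] q6 -0.91
TRANS [3.964, -0.033, 0.024] TURN [-0.005, -0.004, 0.002]
```

View pics/top11.png

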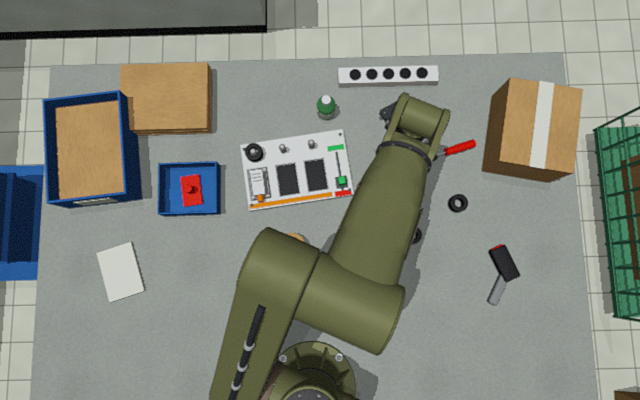

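View pics/side11.png

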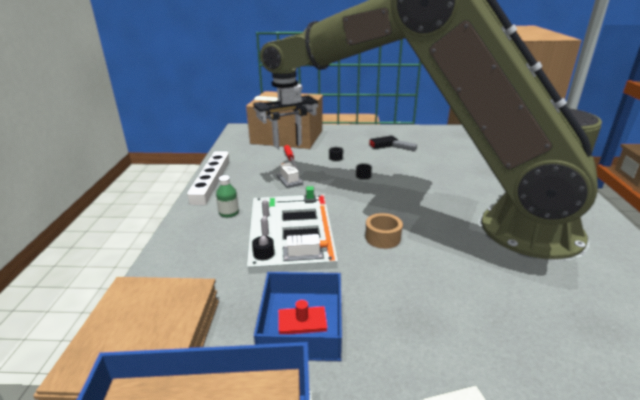

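Run:
```python
from fit import *
print(onz("top",(415,163),.005),onz("top",(448,154),.01), onz("side",(294,163),.005))
a=[cv2.imread(f"pics/side{k}.png")[150:190,270:330] for k in(8,11)]
cv2.imwrite("pics/c10.png",np.hstack([cv2.resize(x,None,fx=6,fy=6) for x in a]))
print(proj("top",[[.6517-.0018+d*.886*.0425,-.2607-.0017+d*.464*.0425,.02] for d in(-1,1)]))
```

```text
[ 0.63027042 -0.32516562  0.005     ] [ 0.654323   -0.42379536  0.01      ] [ 0.64814667 -0.38390938  0.005     ]
[[401.71152399 168.22755234]
 [387.27448481 143.73752864]]
```

View pics/c10.png

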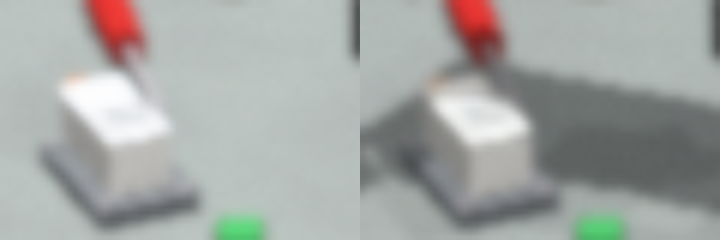

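Request:
{"method": "arm_command", "body": {"deltas": [{"translation":[1.5,-0.03,0.02],"turn":[0,0,0]},{"translation":[3,-0.03,0.02],"turn":[0,0,0]},{"translation":[3.7,-0.03,0.02],"turn":[0,0,0]},{"translation":[3.92,-0.03,0.02],"turn":[0,0,0]},{"translation":[3.92,-0.03,0.02],"turn":[0,0,0]},{"translation":[3.92,-0.03,0.02],"turn":[0,0,0]}]}}

```text
time_s: 25.37
ee_pos: [0.6523, -0.2616, 0.0388]
eef_rot: [0.669, 1.569, -0.419]
force: [0.1, 0.3, 0.3]
grip_width: 0.06
```

Request:
{"method": "arm_command", "body": {"deltas": [{"translation":[0,0,0],"turn":[0,0,0]},{"translation":[0,0,0],"turn":[0,0,0]},{"translation":[0,0,0],"turn":[0,0,0]},{"translation":[0,0,0],"turn":[0,0,0]},{"translation":[0,0,0],"turn":[0,0,0]},{"translation":[0,0,0],"turn":[0,0,0]}], "gripper": 20, "force": 25}}

```text
time_s: 25.87
ee_pos: [0.6519, -0.2615, 0.038]
eef_rot: [0.671, 1.57, -0.416]
force: [-1.2, 0.4, 5.0]
grip_width: 0.0339
```

```bash
python3 plan.py .590 .059 .13 -1.437; python3 -c "
import numpy as np
p=-1.087; print((np.array([.6519,-.2609])-[.6517,-.2607])@[np.cos(p),np.sin(p)])"
```

```text
t 25.87 pos [ 0.6519 -0.2615  0.038 ] psi 0.4838 grip 0.0339 F [-1.2  0.4  5. ] q6 -0.92
TRANS [-3.685, 3.775, -12.499] TURN [22.01, -0.001, -0.01]
0.0002700757266117034
```

Request:
{"method": "arm_command", "body": {"deltas": [{"translation":[-1,0,0],"turn":[0,0,0]},{"translation":[-2.5,0,0],"turn":[0,0,0]},{"translation":[-3.9,0,0],"turn":[0,0,0]},{"translation":[-3.9,3.75,-12.5],"turn":[11,0,0]},{"translation":[-3.9,3.75,-12.5],"turn":[11,0,0]},{"translation":[-3.9,3.75,-12.5],"turn":[11,0,0]},{"translation":[-3.9,3.75,-12.5],"turn":[11,0,0]},{"translation":[-3.9,3.75,-12.5],"turn":[11,0,0]},{"translation":[-3.9,3.75,-12.5],"turn":[11,0,0]},{"translation":[-3.9,3.75,-12.5],"turn":[11,0,0]},{"translation":[-3.9,3.75,-12.5],"turn":[11,0,0]},{"translation":[-3.9,3.75,-12.5],"turn":[11,0,0]}]}}

```text
time_s: 26.87
ee_pos: [0.5878, 0.0646, 0.1348]
eef_rot: [-2.103, 1.57, 2.129]
force: [0.4, -0.0, -1.6]
grip_width: 0.0336
```

Request:
{"method": "arm_command", "body": {"deltas": [{"translation":[0,0,0],"turn":[11,0,0]},{"translation":[0,0,0],"turn":[11,0,0]},{"translation":[0,0,0],"turn":[11,0,0]},{"translation":[0,0,0],"turn":[11,0,0]},{"translation":[0,0,0],"turn":[11,0,0]},{"translation":[0,0,0],"turn":[11,0,0]},{"translation":[0,0,0],"turn":[11,0,0]},{"translation":[0,0,0],"turn":[11,0,0]},{"translation":[0,0,0],"turn":[11,0,0]},{"translation":[0,0,0],"turn":[11,0,0]}]}}

```text
time_s: 27.7
ee_pos: [0.5892, 0.0586, 0.1347]
eef_rot: [-0.008, 1.57, -3.011]
force: [0.1, 0.4, -1.4]
grip_width: 0.0338
```

```bash
python3 plan.py .5892 .059 .068 -1.439
python3 - <<'E'
from h import *
snap(12)
s=cv2.imread('pics/side12.png')
cv2.imwrite('pics/c11.png',cv2.resize(s[150:290,220:400],None,fx=4,fy=4))
E
```

```text
t 27.7 pos [0.5892 0.0586 0.1347] psi -1.433 grip 0.0338 F [ 0.1  0.4 -1.4] q6 1.47
TRANS [2.667, -0.016, -0.003] TURN [0.069, 0.004, 0.0]
```

View pics/c11.png

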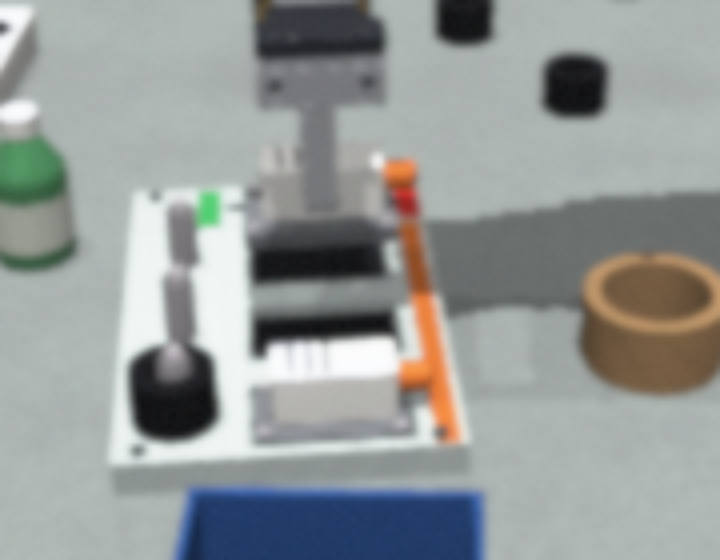

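Request:
{"method": "arm_command", "body": {"deltas": [{"translation":[1,0,0],"turn":[0.05,0,0]},{"translation":[2,0,0],"turn":[0.05,0,0]},{"translation":[2.5,0,0],"turn":[0.05,0,0]},{"translation":[2.6,0,0],"turn":[0.05,0,0]},{"translation":[2.6,0,0],"turn":[0.05,0,0]},{"translation":[2.6,0,0],"turn":[0.05,0,0]}]}}

```text
time_s: 28.3
ee_pos: [0.5899, 0.0588, 0.071]
eef_rot: [3.037, 1.569, 0.027]
force: [0.3, 0.4, -0.8]
grip_width: 0.0337
```

```bash
python3 plan.py .5892 .059 .05 -1.439
```

```text
t 28.3 pos [0.5899 0.0588 0.071 ] psi -1.4398 grip 0.0337 F [ 0.3  0.4 -0.8] q6 1.48
TRANS [0.84, -0.012, 0.027] TURN [-0.009, -0.016, -0.002]
```

Request:
{"method": "arm_command", "body": {"deltas": [{"translation":[0.2,0,0.02],"turn":[0,0,0]},{"translation":[0.35,0,0.02],"turn":[0,0,0]},{"translation":[0.45,0,0.02],"turn":[0,0,0]},{"translation":[0.55,0,0.02],"turn":[0,0,0]},{"translation":[0.65,0,0.02],"turn":[0,0,0]},{"translation":[0.75,0,0.02],"turn":[0,0,0]},{"translation":[0.78,0,0.02],"turn":[0,0,0]},{"translation":[0.78,0,0.02],"turn":[0,0,0]}]}}

```text
time_s: 28.97
ee_pos: [0.5887, 0.0587, 0.0502]
eef_rot: [-0.186, 1.571, 3.086]
force: [-0.9, 0.4, -1.1]
grip_width: 0.0337
```

```bash
python3 plan.py .5892 .059 .05 -1.439
```

```text
t 28.97 pos [0.5887 0.0587 0.0502] psi -1.4404 grip 0.0337 F [-0.9  0.4 -1.1] q6 1.48
TRANS [0.009, -0.01, -0.019] TURN [-0.017, 0.002, 0.0]
```

Request:
{"method": "arm_command", "body": {"deltas": [{"translation":[0.05,0,0],"turn":[0,0,0]},{"translation":[0.05,0,0],"turn":[0,0,0]}]}}

```text
time_s: 29.13
ee_pos: [0.589, 0.0587, 0.05]
eef_rot: [3.026, 1.57, 0.015]
force: [-5.0, 0.3, 8.3]
grip_width: 0.0337
```

Request:
{"method": "arm_command", "body": {"deltas": [{"translation":[0,0,0],"turn":[0,0,0]},{"translation":[0,0,0],"turn":[0,0,0]},{"translation":[0,0,0],"turn":[0,0,0]},{"translation":[0,0,0],"turn":[0,0,0]},{"translation":[-1,0,0],"turn":[0,0,0]},{"translation":[-2.5,0,0],"turn":[0,0,0]},{"translation":[-3.5,0,0],"turn":[0,0,0]},{"translation":[-3.5,0,0],"turn":[0,0,0]},{"translation":[-3.5,0,0],"turn":[0,0,0]},{"translation":[-3.5,0,0],"turn":[0,0,0]}], "gripper": 60}}

```text
time_s: 29.97
ee_pos: [0.5883, 0.0587, 0.1356]
eef_rot: [-0.082, 1.57, -3.093]
force: [0.5, -0.5, 0.1]
grip_width: 0.06
```

```bash
python3 plan.py .4175 -.3002 .13 -1.437
python3 - <<'E'
from fit import *
snap(13)
im=cv2.imread("pics/top13.png").astype(float).mean(2)
for x0 in((.5055,-.4397),(.4157,-.3019)): sleeve_fit(im,"top",x0)
im=cv2.imread("pics/side13.png").astype(float).mean(2)
for x0 in((.5067,-.4368),(.417,-.2988)): sleeve_fit(im,"side",x0)
E
```

```text
t 29.97 pos [0.5883 0.0587 0.1356] psi -1.4404 grip 0.06 F [ 0.5 -0.5  0.1] q6 1.48
TRANS [0.234, 13.346, 8.642] TURN [-0.039, 0.014, 0.001]
top sleeve [ 0.5055 -0.4397] area 271.7 model 315.8
top sleeve [ 0.4157 -0.3019] area 257.0 model 297.9
side sleeve [ 0.5068 -0.4368] area 150.0 model 211.3
side sleeve [ 0.417  -0.2988] area 187.1 model 256.1
```

View pics/side13.png

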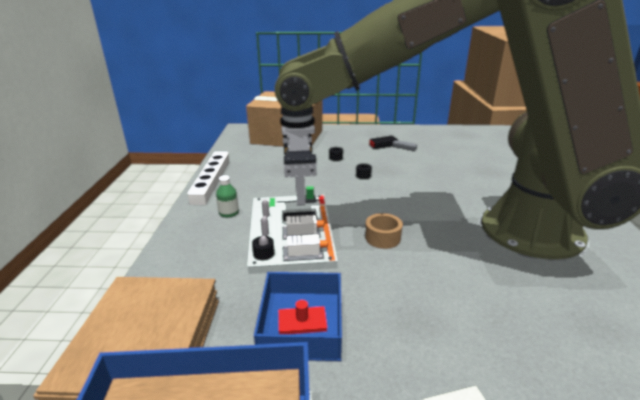

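Request:
{"method": "arm_command", "body": {"deltas": [{"translation":[0,13.35,8.64],"turn":[0,0,0]},{"translation":[0,13.35,8.64],"turn":[0,0,0]},{"translation":[0,13.35,8.64],"turn":[0,0,0]},{"translation":[0,13.35,8.64],"turn":[0,0,0]},{"translation":[0,13.35,8.64],"turn":[0,0,0]},{"translation":[0,13.35,8.64],"turn":[0,0,0]},{"translation":[0,13.35,8.64],"turn":[0,0,0]},{"translation":[0,13.35,8.64],"turn":[0,0,0]},{"translation":[0,13.35,8.64],"turn":[0,0,0]},{"translation":[0,13.35,8.64],"turn":[0,0,0]},{"translation":[0,13.35,8.64],"turn":[0,0,0]},{"translation":[0,13.35,8.64],"turn":[0,0,0]}], "gripper": 75}}

```text
time_s: 31.07
ee_pos: [0.4172, -0.3008, 0.1356]
eef_rot: [-0.868, 1.569, 2.401]
force: [1.3, 0.2, -0.3]
grip_width: 0.0749
```

Request:
{"method": "arm_command", "body": {"deltas": [{"translation":[0,0,0],"turn":[0,0,0]},{"translation":[0,0,0],"turn":[0,0,0]}]}}

```text
time_s: 31.23
ee_pos: [0.4184, -0.2993, 0.1362]
eef_rot: [-0.966, 1.57, 2.308]
force: [-0.2, 0.0, -0.5]
grip_width: 0.0749
```

```bash
python3 plan.py .4175 -.3002 .024 -1.437
python3 - <<'E'
from fit import *
snap(14)
im=cv2.imread("pics/top14.png").astype(float).mean(2)
for x0 in((.5765,.1412,-3.006),(.588,.0573,-3.008)): fit_pose(im,"top",shell_edges(.012),x0,rngs=(3,2))
sleeve_fit(im,"top",(.6645,.1533),z0=.022)
t=cv2.imread("pics/top14.png");cv2.imwrite("pics/c12.png",cv2.resize(t[120:220,230:365],None,fx=5.5,fy=5.5))
E
```

```text
t 31.23 pos [ 0.4184 -0.2993  0.1362] psi -1.4392 grip 0.0749 F [-0.2  0.  -0.5] q6 0.75
TRANS [4.487, 0.035, 0.036] TURN [-0.025, 0.006, 0.008]
top pose [ 0.5765  0.1412 -3.0048] res per edge [(-0.03, 24), (-0.03, 24), (0.21, 24), (0.19, 24)]
top pose [ 0.5877  0.0571 -3.0043] res per edge [(0.01, 24), (0.02, 24), (0.17, 24), (0.18, 24)]
top sleeve [0.6657 0.1525] area 247.2 model 298.6
```

View pics/side14.png

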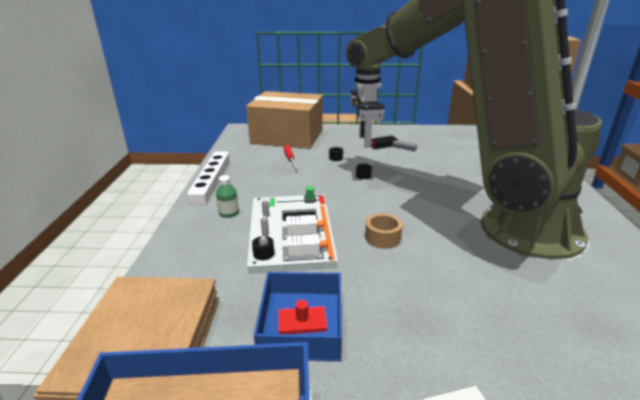

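View pics/c12.png

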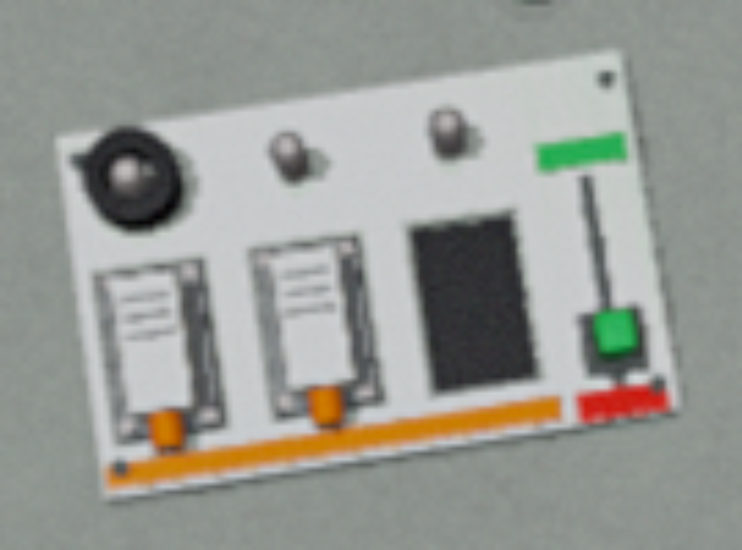

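Both shells sit flat and square with glands at the stripe; sleeve 1 is on its post. Now descend on the next sleeve.

Request:
{"method": "arm_command", "body": {"deltas": [{"translation":[1.5,0.03,0.03],"turn":[0,0,0]},{"translation":[3,0.03,0.03],"turn":[0,0,0]},{"translation":[4,0.03,0.03],"turn":[0,0,0]},{"translation":[4.45,0.03,0.03],"turn":[0,0,0]},{"translation":[4.45,0.03,0.03],"turn":[0,0,0]},{"translation":[4.45,0.03,0.03],"turn":[0,0,0]}]}}

```text
time_s: 31.83
ee_pos: [0.4179, -0.3011, 0.0261]
eef_rot: [2.343, 1.57, -0.667]
force: [-0.2, 1.1, 0.5]
grip_width: 0.0751
```

Request:
{"method": "arm_command", "body": {"deltas": [{"translation":[0,0,0],"turn":[0,0,0]},{"translation":[0,0,0],"turn":[0,0,0]},{"translation":[0,0,0],"turn":[0,0,0]},{"translation":[0,0,0],"turn":[0,0,0]},{"translation":[0,0,0],"turn":[0,0,0]},{"translation":[0,0,0],"turn":[0,0,0]}], "gripper": 35, "force": 25}}

```text
time_s: 32.33
ee_pos: [0.4177, -0.3014, 0.0263]
eef_rot: [2.349, 1.569, -0.662]
force: [-1.7, 1.5, 8.2]
grip_width: 0.0526
```

```bash
python3 plan.py .6775 .0707 .13 -1.437
```

```text
t 32.33 pos [ 0.4177 -0.3014  0.0263] psi -1.4404 grip 0.0526 F [-1.7  1.5  8.2] q6 0.74
TRANS [-4.151, -13.402, -12.242] TURN [-0.039, -0.011, -0.011]
```

Request:
{"method": "arm_command", "body": {"deltas": [{"translation":[-1,0,0],"turn":[0,0,0]},{"translation":[-2.5,0,0],"turn":[0,0,0]},{"translation":[-4.1,0,0],"turn":[0,0,0]},{"translation":[-4.1,-13.4,-12.24],"turn":[0,0,0]},{"translation":[-4.1,-13.4,-12.24],"turn":[0,0,0]},{"translation":[-4.1,-13.4,-12.24],"turn":[0,0,0]},{"translation":[-4.1,-13.4,-12.24],"turn":[0,0,0]},{"translation":[-4.1,-13.4,-12.24],"turn":[0,0,0]},{"translation":[-4.1,-13.4,-12.24],"turn":[0,0,0]},{"translation":[-4.1,-13.4,-12.24],"turn":[0,0,0]},{"translation":[-4.1,-13.4,-12.24],"turn":[0,0,0]},{"translation":[-4.1,-13.4,-12.24],"turn":[0,0,0]}]}}

```text
time_s: 33.33
ee_pos: [0.6329, 0.0083, 0.128]
eef_rot: [2.637, 1.571, -0.375]
force: [0.5, -1.4, -1.2]
grip_width: 0.0524
```

Request:
{"method": "arm_command", "body": {"deltas": [{"translation":[0,0,0],"turn":[0,0,0]},{"translation":[0,0,0],"turn":[0,0,0]},{"translation":[0,0,0],"turn":[0,0,0]}]}}

```text
time_s: 33.58
ee_pos: [0.6317, 0.0061, 0.1276]
eef_rot: [0.063, 1.57, -2.948]
force: [0.6, -1.1, -1.3]
grip_width: 0.0521
```

```bash
python3 plan.py .6775 .0707 .13 -1.437
```

```text
t 33.58 pos [0.6317 0.0061 0.1276] psi -1.4402 grip 0.0521 F [ 0.6 -1.1 -1.3] q6 1.39
TRANS [-0.098, -2.325, -2.151] TURN [-0.036, 0.008, -0.0]
```

Request:
{"method": "arm_command", "body": {"deltas": [{"translation":[0,-1.2,-1.1],"turn":[0,0,0]},{"translation":[0,-2.3,-2.15],"turn":[0,0,0]},{"translation":[0,-2.3,-2.15],"turn":[0,0,0]},{"translation":[0,-2.3,-2.15],"turn":[0,0,0]},{"translation":[0,-2.3,-2.15],"turn":[0,0,0]}]}}

```text
time_s: 34.0
ee_pos: [0.6775, 0.0689, 0.1277]
eef_rot: [0.231, 1.57, -2.782]
force: [-0.6, -0.2, -0.8]
grip_width: 0.0519
```

```bash
python3 plan.py .6775 .0707 .0483 -1.437
python3 - <<'E'
from h import *
snap(15)
s=cv2.imread('pics/side15.png')
p=proj("side",[[.6772,.0707,.07]])[0]; u,v=p.astype(int)
for z in(.022,.07,.1,.12,.137): print(z,((proj("side",[[.6772,.0707,z]])[0]-[u-70,v-70])*4).round(1))
cv2.imwrite('pics/c13.png',cv2.resize(s[v-70:v+60,u-70:u+90],None,fx=4,fy=4))
E
```

```text
t 34.0 pos [0.6775 0.0689 0.1277] psi -1.4416 grip 0.0519 F [-0.6 -0.2 -0.8] q6 1.49
TRANS [3.178, -0.071, -0.013] TURN [-0.052, 0.007, -0.002]
0.022 [286.8 349.6]
0.07 [281.  283.5]
0.1 [277.2 240.6]
0.12 [274.6 211.2]
0.137 [272.4 185.9]
```

View pics/c13.png

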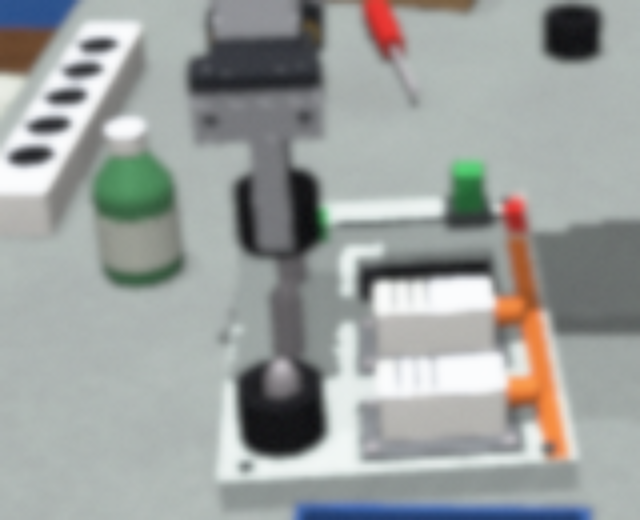

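Request:
{"method": "arm_command", "body": {"deltas": [{"translation":[0.6,-0.06,-0.01],"turn":[0,0,0]},{"translation":[1,-0.06,-0.01],"turn":[0,0,0]},{"translation":[1.3,-0.06,-0.01],"turn":[0,0,0]},{"translation":[1.5,-0.06,-0.01],"turn":[0,0,0]},{"translation":[1.7,-0.06,-0.01],"turn":[0,0,0]},{"translation":[1.9,-0.06,-0.01],"turn":[0,0,0]},{"translation":[1.9,-0.06,-0.01],"turn":[0,0,0]},{"translation":[1.9,-0.06,-0.01],"turn":[0,0,0]}]}}

```text
time_s: 34.77
ee_pos: [0.678, 0.0718, 0.0803]
eef_rot: [-0.148, 1.571, 3.124]
force: [-0.5, -1.0, -1.4]
grip_width: 0.0524
```

```bash
python3 plan.py .6775 .0707 .0483 -1.437
```

```text
t 34.77 pos [0.678  0.0718 0.0803] psi -1.4405 grip 0.0524 F [-0.5 -1.  -1.4] q6 1.49
TRANS [1.28, 0.04, 0.025] TURN [-0.04, 0.002, 0.0]
```

Request:
{"method": "arm_command", "body": {"deltas": [{"translation":[0.3,0.03,0.02],"turn":[0,0,0]},{"translation":[0.6,0.03,0.02],"turn":[0,0,0]},{"translation":[0.85,0.03,0.02],"turn":[0,0,0]},{"translation":[1,0.03,0.02],"turn":[0,0,0]},{"translation":[1.1,0.03,0.02],"turn":[0,0,0]},{"translation":[1.2,0.03,0.02],"turn":[0,0,0]},{"translation":[1.27,0.03,0.02],"turn":[0,0,0]},{"translation":[1.3,0.03,0.02],"turn":[0,0,0]},{"translation":[1.3,0.03,0.02],"turn":[0,0,0]}]}}

```text
time_s: 35.52
ee_pos: [0.6778, 0.071, 0.0483]
eef_rot: [3.058, 1.57, 0.046]
force: [-0.7, 0.1, 2.1]
grip_width: 0.0518
```

```bash
python3 plan.py .6775 .0707 .0483 -1.437
```

```text
t 35.52 pos [0.6778 0.071  0.0483] psi -1.4405 grip 0.0518 F [-0.7  0.1  2.1] q6 1.49
TRANS [0.002, 0.011, 0.012] TURN [-0.04, -0.006, -0.001]
```

Seated. Release and go to the last sleeve (0.5073, −0.438).

Request:
{"method": "arm_command", "body": {"deltas": [{"translation":[0,0,0],"turn":[0,0,0]},{"translation":[0,0,0],"turn":[0,0,0]},{"translation":[0,0,0],"turn":[0,0,0]},{"translation":[0,0,0],"turn":[0,0,0]},{"translation":[-1,0,0],"turn":[0,0,0]},{"translation":[-2.5,0,0],"turn":[0,0,0]},{"translation":[-3.5,0,0],"turn":[0,0,0]},{"translation":[-3.5,0,0],"turn":[0,0,0]},{"translation":[-3.5,0,0],"turn":[0,0,0]},{"translation":[-3.5,0,0],"turn":[0,0,0]}], "gripper": 70}}

```text
time_s: 36.35
ee_pos: [0.6772, 0.071, 0.1344]
eef_rot: [-0.067, 1.57, -3.078]
force: [0.3, -0.7, -0.5]
grip_width: 0.0701
```

```bash
python3 plan.py .5073 -.438 .13 -1.437
python3 - <<'E'
from fit import *
snap(16)
im=cv2.imread("pics/top16.png").astype(float).mean(2)
sleeve_fit(im,"top",(.5055,-.4397))
im=cv2.imread("pics/side16.png").astype(float).mean(2)
sleeve_fit(im,"side",(.5067,-.4368))
E
```

```text
t 36.35 pos [0.6772 0.071  0.1344] psi -1.4404 grip 0.0701 F [ 0.3 -0.7 -0.5] q6 1.49
TRANS [0.184, 19.302, 9.385] TURN [-0.039, 0.014, 0.001]
top sleeve [ 0.5055 -0.4397] area 270.6 model 315.8
side sleeve [ 0.5068 -0.4368] area 149.2 model 211.2
```

View pics/side16.png

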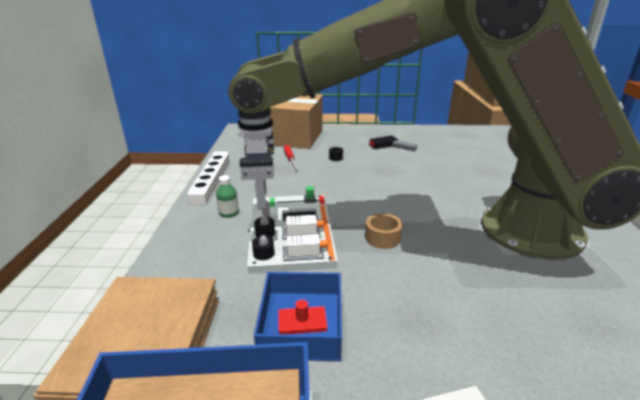

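Request:
{"method": "arm_command", "body": {"deltas": [{"translation":[0,19.3,9.38],"turn":[0,0,0]},{"translation":[0,19.3,9.38],"turn":[0,0,0]},{"translation":[0,19.3,9.38],"turn":[0,0,0]},{"translation":[0,19.3,9.38],"turn":[0,0,0]},{"translation":[0,19.3,9.38],"turn":[0,0,0]},{"translation":[0,19.3,9.38],"turn":[0,0,0]},{"translation":[0,19.3,9.38],"turn":[0,0,0]},{"translation":[0,19.3,9.38],"turn":[0,0,0]},{"translation":[0,19.3,9.38],"turn":[0,0,0]},{"translation":[0,19.3,9.38],"turn":[0,0,0]},{"translation":[0,19.3,9.38],"turn":[0,0,0]},{"translation":[0,19.3,9.38],"turn":[0,0,0]}], "gripper": 75}}

```text
time_s: 37.45
ee_pos: [0.518, -0.4049, 0.1342]
eef_rot: [-0.88, 1.569, 2.391]
force: [1.1, -0.2, 0.3]
grip_width: 0.0753
```

Request:
{"method": "arm_command", "body": {"deltas": [{"translation":[0,0,0],"turn":[0,0,0]},{"translation":[0,0,0],"turn":[0,0,0]},{"translation":[0,0,0],"turn":[0,0,0]}]}}

```text
time_s: 37.7
ee_pos: [0.5191, -0.4028, 0.1342]
eef_rot: [-0.958, 1.569, 2.314]
force: [0.5, 1.0, 0.1]
grip_width: 0.075
```

```bash
python3 plan.py .5073 -.438 .13 -1.437
```

```text
t 37.7 pos [ 0.5191 -0.4028  0.1342] psi -1.4407 grip 0.075 F [0.5 1.  0.1] q6 0.72
TRANS [0.168, 1.335, 0.652] TURN [-0.043, 0.012, 0.017]
```

Request:
{"method": "arm_command", "body": {"deltas": [{"translation":[0,0.7,0.35],"turn":[0,0,0]},{"translation":[0,1.33,0.65],"turn":[0,0,0]},{"translation":[0,1.33,0.65],"turn":[0,0,0]},{"translation":[0,1.33,0.65],"turn":[0,0,0]},{"translation":[0,1.33,0.65],"turn":[0,0,0]}]}}

```text
time_s: 38.12
ee_pos: [0.5079, -0.4377, 0.1351]
eef_rot: [-1.246, 1.57, 2.026]
force: [0.7, -0.6, 0.1]
grip_width: 0.0751
```

```bash
python3 plan.py .5073 -.438 .0245 -1.437;  python3 - <<'E'
from fit import *
snap(17)
im=cv2.imread("pics/top17.png").astype(float).mean(2)
for x0 in((.5765,.1412,-3.006),(.588,.0573,-3.008)): fit_pose(im,"top",shell_edges(.012),x0,rngs=(3,2))
sleeve_fit(im,"top",(.6645,.1533),z0=.022);sleeve_fit(im,"top",(.6754,.069),z0=.022)
t=cv2.imread("pics/top17.png");s=cv2.imread("pics/side17.png");cv2.imwrite("pics/c14.png",np.hstack([cv2.resize(t[120:220,230:365],None,fx=3,fy=3),cv2.resize(s[100:200,250:385],None,fx=3,fy=3)]))
E
```

```text
t 38.12 pos [ 0.5079 -0.4377  0.1351] psi -1.44 grip 0.0751 F [ 0.7 -0.6  0.1] q6 0.67
TRANS [4.425, 0.011, 0.023] TURN [-0.034, 0.002, 0.005]
top pose [ 0.5765  0.1412 -3.0064] res per edge [(-0.03, 24), (-0.04, 24), (0.19, 24), (0.18, 24)]
top pose [ 0.5878  0.0571 -3.0068] res per edge [(0.04, 24), (0.02, 24), (0.16, 24), (0.18, 24)]
top sleeve [0.6657 0.1525] area 245.3 model 298.6
top sleeve [0.6751 0.0686] area 236.7 model 294.4
```

View pics/c14.png

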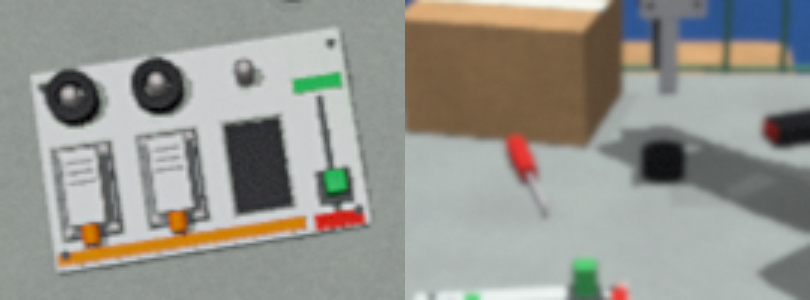

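Request:
{"method": "arm_command", "body": {"deltas": [{"translation":[1.5,0.01,0.02],"turn":[0,0,0]},{"translation":[3,0.01,0.02],"turn":[0,0,0]},{"translation":[4,0.01,0.02],"turn":[0,0,0]},{"translation":[4.4,0.01,0.02],"turn":[0,0,0]},{"translation":[4.4,0.01,0.02],"turn":[0,0,0]},{"translation":[4.4,0.01,0.02],"turn":[0,0,0]}]}}

```text
time_s: 38.72
ee_pos: [0.5077, -0.4388, 0.0265]
eef_rot: [2.271, 1.57, -0.74]
force: [-0.2, 0.0, 0.6]
grip_width: 0.0748
```

Request:
{"method": "arm_command", "body": {"deltas": [{"translation":[0,0,0],"turn":[0,0,0]},{"translation":[0,0,0],"turn":[0,0,0]},{"translation":[0,0,0],"turn":[0,0,0]},{"translation":[0,0,0],"turn":[0,0,0]},{"translation":[0,0,0],"turn":[0,0,0]},{"translation":[0,0,0],"turn":[0,0,0]}], "gripper": 35, "force": 25}}

```text
time_s: 39.22
ee_pos: [0.5074, -0.4389, 0.0263]
eef_rot: [2.259, 1.57, -0.752]
force: [-1.1, 0.7, 6.6]
grip_width: 0.0506
```

```bash
python3 plan.py .6888 -.0135 .13 -1.437
```

```text
t 39.22 pos [ 0.5074 -0.4389  0.0263] psi -1.4404 grip 0.0506 F [-1.1  0.7  6.6] q6 0.67
TRANS [-4.154, -15.926, -9.412] TURN [-0.039, -0.008, -0.01]
```

Request:
{"method": "arm_command", "body": {"deltas": [{"translation":[-1,0,0],"turn":[0,0,0]},{"translation":[-2.5,0,0],"turn":[0,0,0]},{"translation":[-4.1,0,0],"turn":[0,0,0]},{"translation":[-4.1,-14,-8.3],"turn":[0,0,0]},{"translation":[-4.1,-14,-8.3],"turn":[0,0,0]},{"translation":[-4.1,-14,-8.3],"turn":[0,0,0]},{"translation":[-4.1,-14,-8.3],"turn":[0,0,0]},{"translation":[-4.1,-14,-8.3],"turn":[0,0,0]},{"translation":[-4.1,-14,-8.3],"turn":[0,0,0]},{"translation":[-4.1,-14,-8.3],"turn":[0,0,0]},{"translation":[-4.1,-14,-8.3],"turn":[0,0,0]},{"translation":[-4.1,-14,-8.3],"turn":[0,0,0]}]}}

```text
time_s: 40.22
ee_pos: [0.6552, -0.092, 0.1279]
eef_rot: [-0.02, 1.571, -3.031]
force: [0.1, -0.7, -1.1]
grip_width: 0.0506
```

Request:
{"method": "arm_command", "body": {"deltas": [{"translation":[0,0,0],"turn":[0,0,0]},{"translation":[0,0,0],"turn":[0,0,0]},{"translation":[0,0,0],"turn":[0,0,0]}]}}

```text
time_s: 40.47
ee_pos: [0.6545, -0.0942, 0.1276]
eef_rot: [0.098, 1.57, -2.913]
force: [-0.5, -0.9, -2.0]
grip_width: 0.051
```

```bash
python3 plan.py .6888 -.0135 .13 -1.437
```

```text
t 40.47 pos [ 0.6545 -0.0942  0.1276] psi -1.4402 grip 0.051 F [-0.5 -0.9 -2. ] q6 1.24
TRANS [-0.096, -3.024, -1.779] TURN [-0.036, 0.006, -0.001]
```

Request:
{"method": "arm_command", "body": {"deltas": [{"translation":[0,-1.5,-0.9],"turn":[0,0,0]},{"translation":[0,-2.8,-1.6],"turn":[0,0,0]},{"translation":[0,-3.02,-1.78],"turn":[0,0,0]},{"translation":[0,-3.02,-1.78],"turn":[0,0,0]},{"translation":[0,-3.02,-1.78],"turn":[0,0,0]},{"translation":[0,-3.02,-1.78],"turn":[0,0,0]}]}}

```text
time_s: 40.97
ee_pos: [0.6886, -0.0154, 0.1278]
eef_rot: [0.492, 1.57, -2.521]
force: [-0.2, 0.5, -1.1]
grip_width: 0.0509
```

```bash
python3 plan.py .6888 -.0135 .0483 -1.437
python3 - <<'E'
from h import *
snap(18)
s=cv2.imread('pics/side18.png')
p=proj("side",[[.6885,-.0135,.07]])[0]; u,v=p.astype(int)
for z in(.022,.07,.1,.12,.137): print(z,((proj("side",[[.6885,-.0135,z]])[0]-[u-70,v-70])*4).round(1))
cv2.imwrite('pics/c15.png',cv2.resize(s[v-70:v+60,u-70:u+90],None,fx=4,fy=4))
E
```

```text
t 40.97 pos [ 0.6886 -0.0154  0.1278] psi -1.4425 grip 0.0509 F [-0.2  0.5 -1.1] q6 1.37
TRANS [3.18, -0.076, -0.017] TURN [-0.062, 0.004, -0.002]
0.022 [285.4 345.8]
0.07 [280.  282.6]
0.1 [276.6 241.6]
0.12 [274.2 213.7]
0.137 [272.1 189.5]
```

View pics/c15.png

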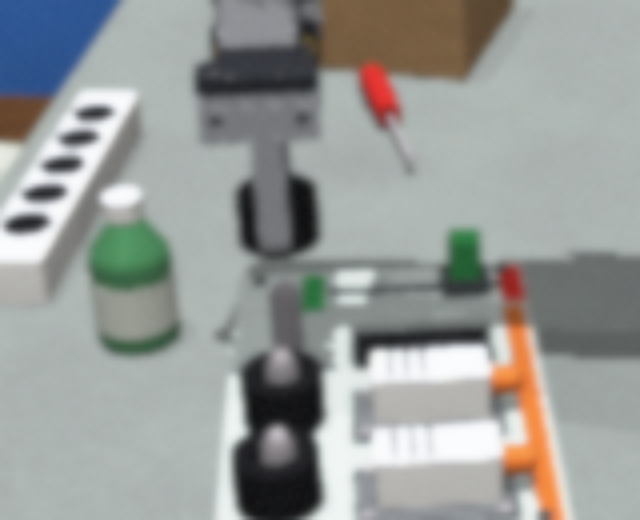

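Request:
{"method": "arm_command", "body": {"deltas": [{"translation":[0.6,-0.05,-0.01],"turn":[0,0,0]},{"translation":[1,-0.05,-0.01],"turn":[0,0,0]},{"translation":[1.3,-0.05,-0.01],"turn":[0,0,0]},{"translation":[1.5,-0.05,-0.01],"turn":[0,0,0]},{"translation":[1.7,-0.05,-0.01],"turn":[0,0,0]},{"translation":[1.9,-0.05,-0.01],"turn":[0,0,0]},{"translation":[1.9,-0.05,-0.01],"turn":[0,0,0]},{"translation":[1.9,-0.05,-0.01],"turn":[0,0,0]}]}}

```text
time_s: 41.73
ee_pos: [0.6892, -0.0121, 0.0803]
eef_rot: [-0.142, 1.571, 3.13]
force: [-0.1, 0.4, -1.2]
grip_width: 0.051
```

```bash
python3 plan.py .6888 -.0135 .0483 -1.437
```

```text
t 41.73 pos [ 0.6892 -0.0121  0.0803] psi -1.4404 grip 0.051 F [-0.1  0.4 -1.2] q6 1.37
TRANS [1.28, 0.054, 0.022] TURN [-0.039, 0.002, 0.0]
```

Request:
{"method": "arm_command", "body": {"deltas": [{"translation":[0.3,0.04,0.02],"turn":[0,0,0]},{"translation":[0.6,0.04,0.02],"turn":[0,0,0]},{"translation":[0.85,0.04,0.02],"turn":[0,0,0]},{"translation":[1,0.04,0.02],"turn":[0,0,0]},{"translation":[1.1,0.04,0.02],"turn":[0,0,0]},{"translation":[1.2,0.04,0.02],"turn":[0,0,0]},{"translation":[1.27,0.04,0.02],"turn":[0,0,0]},{"translation":[1.3,0.04,0.02],"turn":[0,0,0]},{"translation":[1.3,0.04,0.02],"turn":[0,0,0]}]}}

```text
time_s: 42.48
ee_pos: [0.689, -0.0131, 0.0483]
eef_rot: [2.884, 1.57, -0.127]
force: [-1.7, -0.5, 1.4]
grip_width: 0.051
```

Request:
{"method": "arm_command", "body": {"deltas": [{"translation":[0,0,0],"turn":[0,0,0]},{"translation":[0,0,0],"turn":[0,0,0]},{"translation":[0,0,0],"turn":[0,0,0]},{"translation":[0,0,0],"turn":[0,0,0]},{"translation":[-1,0,0],"turn":[0,0,0]},{"translation":[-2.5,0,0],"turn":[0,0,0]},{"translation":[-3.5,0,0],"turn":[0,0,0]},{"translation":[-3.5,0,0],"turn":[0,0,0]},{"translation":[-3.5,0,0],"turn":[0,0,0]},{"translation":[-3.5,0,0],"turn":[0,0,0]}], "gripper": 70}}

```text
time_s: 43.32
ee_pos: [0.6884, -0.0131, 0.1344]
eef_rot: [-0.195, 1.57, 3.077]
force: [-1.6, 0.2, -0.6]
grip_width: 0.0702
```

```bash
python3 -c "
import numpy as np
c,s=np.cos(.1335),np.sin(.1335)
for u in(-.033,-.04,-.1,-.05): print(u,.59+u*c+.155*s,.059+u*s-.155*c)"; python3 plan.py .40 -.20 .13 -1.437
python3 - <<'E'
from fit import *
G=cv2.imread("pics/top17.png")
hsv=cv2.cvtColor(G,cv2.COLOR_BGR2HSV); m=cv2.inRange(hsv,(45,120,60),(80,255,255)); m[:, :300]=0;m[:120]=0
n,l,st,c=cv2.connectedComponentsWithStats(m)
for k in range(1,n):
    if st[k,4]>8: print(st[k],c[k],onz("top",c[k],.063),onz("top",c[k],.022))
E
```

```text
-0.033 0.5779247209034054 -0.09901325145296944
-0.04 0.5709870061905845 -0.0999449781100464
-0.1 0.5115208800806906 -0.10793120659927752
-0.05 0.5610759851722689 -0.10127601619158494
t 43.32 pos [ 0.6884 -0.0131  0.1344] psi -1.4405 grip 0.0702 F [-1.6  0.2 -0.6] q6 1.37
TRANS [0.188, 5.912, 12.41] TURN [-0.04, 0.014, 0.003]
[ 597  120   43  197 3738] [618.72739433 212.82958801] [ 0.46186511 -0.87656223  0.063     ] [ 0.46578885 -0.90220648  0.022     ]
[328 144  16   7  65] [335.29230769 147.2       ] [ 0.66988456 -0.08607181  0.063     ] [ 0.68016895 -0.08754508  0.022     ]
[626 166   6  24  54] [628.88888889 177.33333333] [ 0.56230489 -0.91642756  0.063     ] [ 0.56929979 -0.94329078  0.022     ]
[338 176   8   9  62] [341.5        180.12903226] [ 0.57293189 -0.10122807  0.063     ] [ 0.58025174 -0.10316478  0.022     ]
[629 191   6  24  52] [631.88461538 202.32692308] [ 0.49073368 -0.91661583  0.063     ] [ 0.49554014 -0.94348481  0.022     ]
[633 216   5  25  59] [634.81355932 228.03389831] [ 0.41825583 -0.91638468  0.063     ] [ 0.42084611 -0.94324659  0.022     ]
[636 243   4  24  49] [637.81632653 253.30612245] [ 0.34808465 -0.91650001  0.063     ] [ 0.3485293  -0.94336545  0.022     ]
```

Request:
{"method": "arm_command", "body": {"deltas": [{"translation":[0,6,12.4],"turn":[0,0,0]},{"translation":[0,6,12.4],"turn":[0,0,0]},{"translation":[0,6,12.4],"turn":[0,0,0]},{"translation":[0,6,12.4],"turn":[0,0,0]},{"translation":[0,6,12.4],"turn":[0,0,0]},{"translation":[0,6,12.4],"turn":[0,0,0]},{"translation":[0,6,12.4],"turn":[0,0,0]},{"translation":[0,6,12.4],"turn":[0,0,0]},{"translation":[0,6,12.4],"turn":[0,0,0]},{"translation":[0,6,12.4],"turn":[0,0,0]},{"translation":[0,6,12.4],"turn":[0,0,0]}], "gripper": 50}}

```text
time_s: 44.23
ee_pos: [0.4011, -0.2021, 0.1349]
eef_rot: [-1.011, 1.57, 2.259]
force: [1.3, 0.1, -0.3]
grip_width: 0.0501
```

Request:
{"method": "arm_command", "body": {"deltas": [{"translation":[0,0,0],"turn":[0,0,0]},{"translation":[0,0,0],"turn":[0,0,0]}]}}

```text
time_s: 44.4
ee_pos: [0.4018, -0.2015, 0.135]
eef_rot: [-0.826, 1.57, 2.448]
force: [-0.3, 0.4, 0.2]
grip_width: 0.0504
```

```bash
python3 plan.py .5748 -.0995 .13 -1.437;  python3 - <<'E'
from fit import *
snap(19)
im=cv2.imread("pics/top19.png").astype(float).mean(2)
for x0 in((.5765,.1412,-3.006),(.588,.0573,-3.008)): fit_pose(im,"top",shell_edges(.012),x0,rngs=(3,2))
for x in((.6645,.1533),(.6754,.069),(.6867,-.015)): sleeve_fit(im,"top",x,z0=.022)
t=cv2.imread("pics/top19.png");s=cv2.imread("pics/side19.png");cv2.imwrite("pics/c16.png",np.hstack([cv2.resize(t[120:220,230:365],None,fx=3,fy=3),cv2.resize(s[180:280,235:370],None,fx=3,fy=3)]))
E
```

```text
t 44.4 pos [ 0.4018 -0.2015  0.135 ] psi -1.439 grip 0.0504 F [-0.3  0.4  0.2] q6 0.89
TRANS [0.196, -3.134, -7.396] TURN [-0.023, 0.005, 0.005]
top pose [ 0.5766  0.1412 -3.0084] res per edge [(-0.04, 24), (-0.03, 24), (0.19, 24), (0.19, 24)]
top pose [ 0.5878  0.0571 -3.0068] res per edge [(0.03, 24), (0.03, 24), (0.16, 24), (0.18, 24)]
top sleeve [0.6657 0.1525] area 248.2 model 298.6
top sleeve [0.6751 0.0686] area 239.6 model 294.4
top sleeve [ 0.6865 -0.0154] area 238.2 model 293.3
```

View pics/c16.png

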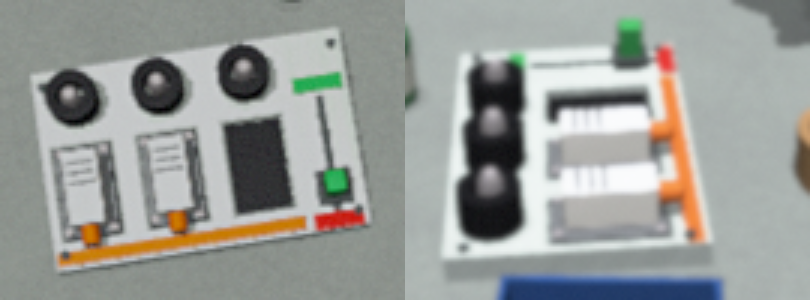

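View pics/top19.png

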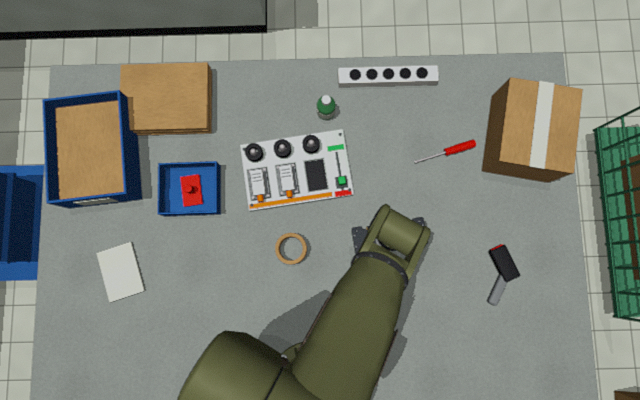

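Request:
{"method": "arm_command", "body": {"deltas": [{"translation":[0,-3.13,-7.4],"turn":[0,0,0]},{"translation":[0,-3.13,-7.4],"turn":[0,0,0]},{"translation":[0,-3.13,-7.4],"turn":[0,0,0]},{"translation":[0,-3.13,-7.4],"turn":[0,0,0]},{"translation":[0,-3.13,-7.4],"turn":[0,0,0]},{"translation":[1,-3.13,-7.4],"turn":[0,0,0]},{"translation":[2,-3.13,-7.4],"turn":[0,0,0]},{"translation":[3,-3.13,-7.4],"turn":[0,0,0]},{"translation":[3,-3.13,-7.4],"turn":[0,0,0]},{"translation":[3,-3.13,-7.4],"turn":[0,0,0]}]}}

```text
time_s: 45.33
ee_pos: [0.574, -0.0999, 0.0597]
eef_rot: [-0.376, 1.569, 2.897]
force: [0.4, 0.8, 0.4]
grip_width: 0.05
```

```bash
python3 plan.py .5748 -.0995 .057 -1.437
```

```text
t 45.33 pos [ 0.574  -0.0999  0.0597] psi -1.4398 grip 0.05 F [0.4 0.8 0.4] q6 1.2
TRANS [0.109, -0.013, -0.036] TURN [-0.032, 0.024, 0.01]
```

Request:
{"method": "arm_command", "body": {"deltas": [{"translation":[0,0,0],"turn":[0,0,0]},{"translation":[0,0,0],"turn":[0,0,0]},{"translation":[0,0,0],"turn":[0,0,0]},{"translation":[0,0,0],"turn":[0,0,0]},{"translation":[0,0,0],"turn":[0,0,0]},{"translation":[0,0,0],"turn":[0,0,0]}], "gripper": 10, "force": 15}}

```text
time_s: 45.83
ee_pos: [0.5744, -0.1002, 0.0611]
eef_rot: [-2.612, 1.57, 0.66]
force: [-2.1, 4.7, 6.6]
grip_width: 0.0198
```

```bash
python3 plan.py .6442 -.0903 .059 -1.437
```

```text
t 45.83 pos [ 0.5744 -0.1002  0.0611] psi -1.4404 grip 0.0198 F [-2.1  4.7  6.6] q6 1.2
TRANS [0.086, -0.028, -2.819] TURN [-0.039, -0.009, 0.005]
```

Request:
{"method": "arm_command", "body": {"deltas": [{"translation":[0,0,-0.2],"turn":[0,0,0]},{"translation":[0,0,-0.5],"turn":[0,0,0]},{"translation":[0,0,-0.9],"turn":[0,0,0]},{"translation":[0,0,-1.3],"turn":[0,0,0]},{"translation":[0,0,-1.7],"turn":[0,0,0]},{"translation":[0,0,-2.1],"turn":[0,0,0]},{"translation":[0,0,-2.4],"turn":[0,0,0]},{"translation":[0,0,-2.6],"turn":[0,0,0]},{"translation":[0,0,-2.6],"turn":[0,0,0]},{"translation":[0,0,-2.6],"turn":[0,0,0]}]}}

```text
time_s: 46.67
ee_pos: [0.6394, -0.0915, 0.0611]
eef_rot: [-3.021, 1.569, 0.252]
force: [1.4, 5.0, 4.4]
grip_width: 0.02
```

```bash
python3 plan.py .6442 -.0903 .059 -1.437
```

```text
t 46.67 pos [ 0.6394 -0.0915  0.0611] psi -1.4401 grip 0.02 F [1.4 5.  4.4] q6 1.24
TRANS [0.085, -0.023, -0.196] TURN [-0.035, -0.021, 0.003]
```

Moved about 65.6 mm; push on gently to the stop while watching the force.

Request:
{"method": "arm_command", "body": {"deltas": [{"translation":[0,0,-0.08],"turn":[0,0,0]},{"translation":[0,0,-0.16],"turn":[0,0,0]},{"translation":[0,0,-0.2],"turn":[0,0,0]},{"translation":[0,0,-0.2],"turn":[0,0,0]}]}}

```text
time_s: 47.0
ee_pos: [0.6428, -0.0911, 0.0611]
eef_rot: [-0.368, 1.568, 2.904]
force: [-10.8, 4.5, 12.4]
grip_width: 0.0202
```

```bash
python3 plan.py .6442 -.0903 .059 -1.437
```

```text
t 47.0 pos [ 0.6428 -0.0911  0.0611] psi -1.4402 grip 0.0202 F [-10.8   4.5  12.4] q6 1.24
TRANS [0.082, -0.023, -0.06] TURN [-0.037, 0.027, 0.011]
```

Request:
{"method": "arm_command", "body": {"deltas": [{"translation":[0,0,-0.04],"turn":[0,0,0]},{"translation":[0,0,-0.08],"turn":[0,0,0]},{"translation":[0,0,-0.08],"turn":[0,0,0]}]}}

```text
time_s: 47.25
ee_pos: [0.6441, -0.0909, 0.0608]
eef_rot: [-0.294, 1.566, 2.978]
force: [-15.7, 3.3, 12.5]
grip_width: 0.0196
```

```bash
python3 plan.py .6442 -.0903 .059 -1.437
```

```text
t 47.25 pos [ 0.6441 -0.0909  0.0608] psi -1.4404 grip 0.0196 F [-15.7   3.3  12.5] q6 1.24
TRANS [0.073, -0.023, -0.007] TURN [-0.038, 0.047, 0.014]
```

Request:
{"method": "arm_command", "body": {"deltas": [{"translation":[0,0,0],"turn":[0,0,0]},{"translation":[0,0,0],"turn":[0,0,0]},{"translation":[0,0,0],"turn":[0,0,0]},{"translation":[-1,0,0],"turn":[0,0,0]},{"translation":[-2.5,0,0],"turn":[0,0,0]},{"translation":[-4,0,0],"turn":[0,0,0]},{"translation":[-4,4.5,9],"turn":[0,0,0]},{"translation":[-4,4.5,9],"turn":[0,0,0]},{"translation":[-4,4.5,9],"turn":[0,0,0]},{"translation":[-4,4.5,9],"turn":[0,0,0]},{"translation":[-4,4.5,9],"turn":[0,0,0]},{"translation":[-4,4.5,9],"turn":[0,0,0]}], "gripper": 45}}

```text
time_s: 48.25
ee_pos: [0.4366, -0.2318, 0.1604]
eef_rot: [2.172, 1.57, -0.839]
force: [0.7, -0.5, -0.3]
grip_width: 0.0448
```

Request:
{"method": "arm_command", "body": {"deltas": [{"translation":[0,0.5,1],"turn":[0,0,0]},{"translation":[0,0.5,1],"turn":[0,0,0]},{"translation":[0,0.5,1],"turn":[0,0,0]},{"translation":[0,0.5,1],"turn":[0,0,0]}]}}

```text
time_s: 48.58
ee_pos: [0.4157, -0.2467, 0.1605]
eef_rot: [2.594, 1.57, -0.417]
force: [0.3, 0.1, -0.2]
grip_width: 0.0452
```

Run:
```python
from fit import *
snap(20)
im=cv2.imread("pics/top20.png").astype(float).mean(2)
for x0 in((.5765,.1412,-3.006),(.588,.0573,-3.008)): fit_pose(im,"top",shell_edges(.012),x0,rngs=(3,2))
for x in((.6645,.1533),(.6754,.069),(.6867,-.015)): sleeve_fit(im,"top",x,z0=.022)
def grip(k,x0):
    im=cv2.imread(f"pics/top{k}.png").astype(float)[:,:,1]
    z=.063;a,b=.011,.010
    g=cv2.imread(f"pics/top{k}.png"); hsv=cv2.cvtColor(g,cv2.COLOR_BGR2HSV); m=cv2.inRange(hsv,(45,120,60),(80,255,255)); m[:, :300]=0;m[:120]=0;m[:,370:]=0
    n,l,st,c=cv2.connectedComponentsWithStats(m)
    for i in range(1,n):
        if st[i,4]>8: print(k,st[i],c[i],onz("top",c[i],.063))
grip(19,0);grip(20,0)
t=cv2.imread("pics/top20.png");s=cv2.imread("pics/side20.png");cv2.imwrite("pics/c17.png",np.hstack([cv2.resize(t[120:220,230:365],None,fx=3,fy=3),cv2.resize(s[180:280,235:370],None,fx=3,fy=3)]))
o=ctrl.get_obs();print(o["ee_pos"],o["force"],o["time_s"])
```

```text
top pose [ 0.5766  0.1413 -3.0056] res per edge [(-0.02, 24), (-0.02, 24), (0.19, 24), (0.18, 24)]
top pose [ 0.5879  0.0571 -3.0047] res per edge [(0.05, 24), (0.05, 24), (0.19, 24), (0.18, 24)]
top sleeve [0.6657 0.1525] area 247.6 model 298.6
top sleeve [0.6751 0.0686] area 239.0 model 294.4
top sleeve [ 0.6865 -0.0154] area 238.0 model 293.3
19 [328 144  16   7  65] [335.29230769 147.2       ] [ 0.66988456 -0.08607181  0.063     ]
19 [338 176   8   9  62] [341.5        180.12903226] [ 0.57293189 -0.10122807  0.063     ]
20 [328 144  16   7  65] [335.29230769 147.2       ] [ 0.66988456 -0.08607181  0.063     ]
20 [334 153   8   9  59] [337.61016949 157.01694915] [ 0.64073975 -0.09196717  0.063     ]
[ 0.41602605 -0.24622592  0.16026482] [-0.59806354 -0.0794384   0.0191614 ] 48.6833
```

View pics/c17.png

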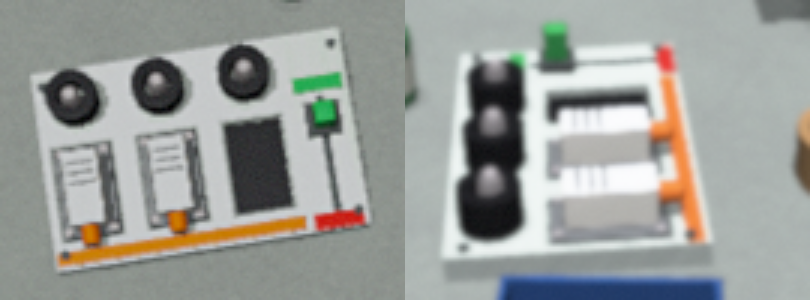

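View pics/top20.png

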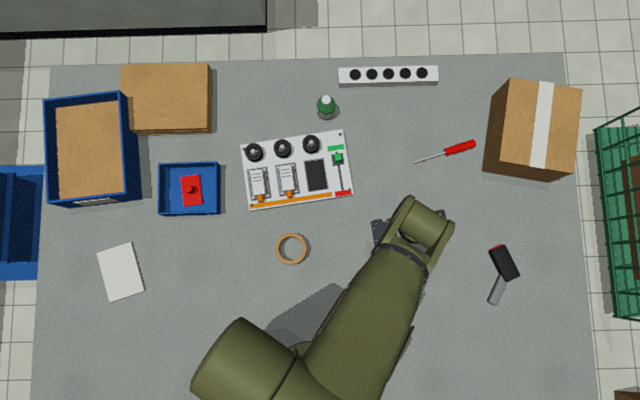

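```bash
python3 plan.py .6080 -.0950 .060 -1.437
```

```text
t 48.68 pos [ 0.416  -0.2462  0.1603] psi -1.4393 grip 0.0449 F [-0.6 -0.1  0. ] q6 0.83
TRANS [4.011, -4.99, -8.406] TURN [-0.026, -0.001, 0.0]
```

Request:
{"method": "arm_command", "body": {"deltas": [{"translation":[0,-5,-8.4],"turn":[0,0,0]},{"translation":[0,-5,-8.4],"turn":[0,0,0]},{"translation":[0,-5,-8.4],"turn":[0,0,0]},{"translation":[0,-5,-8.4],"turn":[0,0,0]},{"translation":[0,-5,-8.4],"turn":[0,0,0]},{"translation":[0,-5,-8.4],"turn":[0,0,0]},{"translation":[0,-5,-8.4],"turn":[0,0,0]},{"translation":[0,-5,-8.4],"turn":[0,0,0]},{"translation":[1.5,-5,-8.4],"turn":[0,0,0]},{"translation":[3,-5,-8.4],"turn":[0,0,0]},{"translation":[4,-5,-8.4],"turn":[0,0,0]},{"translation":[4,-5,-8.4],"turn":[0,0,0]}], "gripper": 0}}

```text
time_s: 49.68
ee_pos: [0.6041, -0.0952, 0.055]
eef_rot: [-0.339, 1.562, 2.933]
force: [-0.7, -0.4, -1.1]
grip_width: 0.0004
```

Request:
{"method": "arm_command", "body": {"deltas": [{"translation":[0,0,0],"turn":[0,0,0]},{"translation":[0,0,0],"turn":[0,0,0]},{"translation":[0,0,-0.2],"turn":[0,0,0]},{"translation":[0,0,-0.3],"turn":[0,0,0]},{"translation":[0,0,-0.3],"turn":[0,0,0]}]}}

```text
time_s: 50.1
ee_pos: [0.6157, -0.0946, 0.0617]
eef_rot: [2.814, 1.568, -0.197]
force: [0.1, -0.6, -0.7]
grip_width: -0.0
```

```bash
python3 plan.py .6200 -.0934 .060 -1.437
```

```text
t 50.1 pos [ 0.6157 -0.0946  0.0617] psi -1.4403 grip -0.0 F [ 0.1 -0.6 -0.7] q6 1.23
TRANS [0.068, -0.024, -0.176] TURN [-0.038, -0.025, -0.009]
```

Request:
{"method": "arm_command", "body": {"deltas": [{"translation":[0,0,-0.1],"turn":[0,0,0]},{"translation":[0,0,-0.2],"turn":[0,0,0]},{"translation":[0,0,-0.3],"turn":[0,0,0]},{"translation":[0,0,-0.35],"turn":[0,0,0]},{"translation":[0,0,-0.35],"turn":[0,0,0]}]}}

```text
time_s: 50.52
ee_pos: [0.6235, -0.0933, 0.0603]
eef_rot: [-0.42, 1.571, 2.852]
force: [-0.5, -0.2, 0.5]
grip_width: 0.0005
```

```bash
python3 plan.py .6242 -.0934 .060 -1.437
```

```text
t 50.52 pos [ 0.6235 -0.0933  0.0603] psi -1.4403 grip 0.0005 F [-0.5 -0.2  0.5] q6 1.23
TRANS [0.01, 0.007, -0.026] TURN [-0.038, 0.0, 0.0]
```

Request:
{"method": "arm_command", "body": {"deltas": [{"translation":[0,0,-0.04],"turn":[0,0,0]},{"translation":[0,0,-0.08],"turn":[0,0,0]},{"translation":[0,0,-0.12],"turn":[0,0,0]},{"translation":[0,0,-0.12],"turn":[0,0,0]}]}}

```text
time_s: 50.85
ee_pos: [0.6245, -0.0932, 0.0602]
eef_rot: [-0.154, 1.566, 3.118]
force: [-16.6, -1.3, 9.4]
grip_width: 0.0005
```

```bash
python3 plan.py .6242 -.0934 .060 -1.437
```

```text
t 50.85 pos [ 0.6245 -0.0932  0.0602] psi -1.4405 grip 0.0005 F [-16.6  -1.3   9.4] q6 1.24
TRANS [0.01, 0.006, 0.014] TURN [-0.04, 0.059, 0.009]
```

Request:
{"method": "arm_command", "body": {"deltas": [{"translation":[0,0,0.3],"turn":[0,0,0]},{"translation":[0,0,0.6],"turn":[0,0,0]},{"translation":[-1,0,0.6],"turn":[0,0,0]},{"translation":[-2.5,0,0.6],"turn":[0,0,0]},{"translation":[-4,0,0.6],"turn":[0,0,0]},{"translation":[-4,4.5,8],"turn":[0,0,0]},{"translation":[-4,4.5,8],"turn":[0,0,0]},{"translation":[-4,4.5,8],"turn":[0,0,0]},{"translation":[-4,4.5,8],"turn":[0,0,0]},{"translation":[-4,4.5,8],"turn":[0,0,0]},{"translation":[-4,4.5,8],"turn":[0,0,0]},{"translation":[-4,4.5,8],"turn":[0,0,0]}]}}

```text
time_s: 51.85
ee_pos: [0.441, -0.2319, 0.1607]
eef_rot: [2.417, 1.57, -0.598]
force: [-0.4, 0.6, 0.0]
grip_width: 0.0003
```

Request:
{"method": "arm_command", "body": {"deltas": [{"translation":[0,0,0],"turn":[0,0,0]},{"translation":[0,0,0],"turn":[0,0,0]},{"translation":[0,0,0],"turn":[0,0,0]},{"translation":[0,0,0],"turn":[0,0,0]},{"translation":[0,0,0],"turn":[0,0,0]},{"translation":[0,0,0],"turn":[0,0,0]}]}}

```text
time_s: 52.35
ee_pos: [0.4429, -0.2301, 0.1602]
eef_rot: [-0.668, 1.571, 2.605]
force: [-0.2, 0.3, 0.6]
grip_width: 0.0001
```

Run:
```python
from fit import *
snap(21)
im=cv2.imread("pics/top21.png").astype(float).mean(2)
for x0 in((.5765,.1412,-3.006),(.588,.0573,-3.008)): fit_pose(im,"top",shell_edges(.012),x0,rngs=(3,2))
for x in((.6645,.1533),(.6754,.069),(.6867,-.015)): sleeve_fit(im,"top",x,z0=.022)
t=cv2.imread("pics/top21.png");s=cv2.imread("pics/side21.png");cv2.imwrite("pics/c18.png",np.vstack([np.hstack([cv2.resize(t[120:220,230:365],None,fx=2.96,fy=2.96),cv2.resize(s[180:280,235:370],None,fx=2.96,fy=2.96)]),cv2.resize(t[100:300,90:500],(400*2-2+0,290))]))
for k in(8,20,21): print([ (d["score"],d["at"]) for d in models.mark_of("tape","top")[:1]]); break
o=ctrl.get_obs();print(o["ee_pos"],o["force"],o["joint_vel"].round(3),o["time_s"])
```

```text
top pose [ 0.5766  0.1413 -3.0102] res per edge [(-0.01, 24), (-0.02, 24), (0.18, 24), (0.18, 24)]
top pose [ 0.5879  0.0571 -3.0069] res per edge [(0.06, 24), (0.06, 24), (0.2, 24), (0.18, 24)]
top sleeve [0.6657 0.1525] area 247.3 model 298.7
top sleeve [0.6751 0.0686] area 239.2 model 294.4
top sleeve [ 0.6865 -0.0154] area 237.7 model 293.3Traceback (most recent call last):
  File "<stdin>", line 6, in <module>
    return _nx.concatenate(arrs, 0, dtype=dtype, casting=casting)
           ~~~~~~~~~~~~~~~^^^^^^^^^^^^^^^^^^^^^^^^^^^^^^^^^^^^^^^
ValueError: all the input array dimensions except for the concatenation axis must match exactly, but along dimension 1, the array at index 0 has size 800 and the array at index 1 has size 798
```

View pics/top21.png

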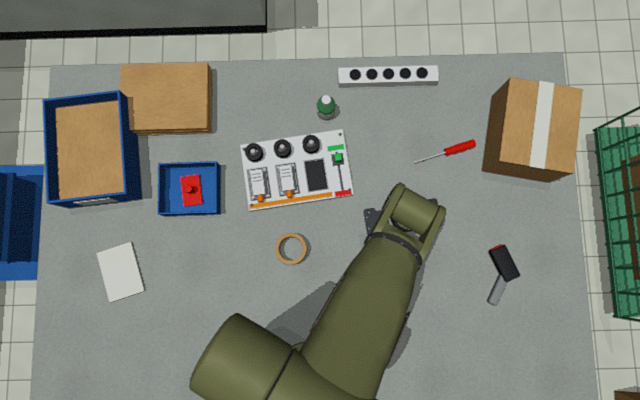

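View pics/side21.png

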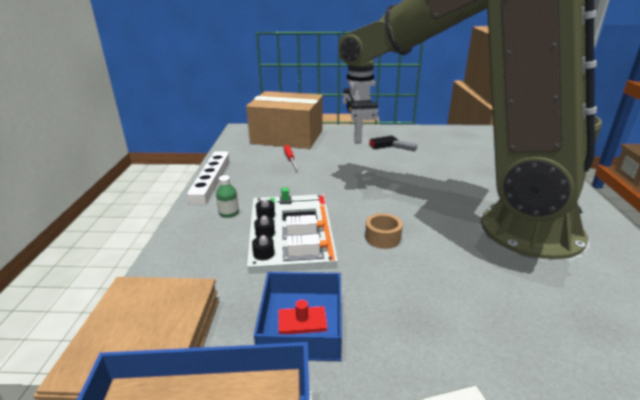

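Everything is in place: the blank is in the bin at top (192,190), the shells and sleeves are loaded, the slide is at the green patch (337,157), and the tape and driver have not moved.

```bash
python3 -c "
from station import ctrl
print(ctrl.hand_in())"
```

```text
the job is handed in; nothing more can be done
None
```

The job is done and handed in at about 52 s.

- **Blank:** I took the red blanking piece out of pocket 3 first and put it in the blue bin.
- **Shells:** only two were in the scene. They went into pockets 1 and 2, glands facing the orange stripe.
- **Sleeves:** all three are down on posts 1, 2 and 3.
- **Slide:** I moved it to the green end last, once everything else was in place.

**Last checks**
- **Fit:** the final pictures show both shells flat and square, about 0.5 mm or less from their pocket centres and within about 0.5° of square. All three sleeves are low on their posts, at the height where they were released. The tape roll and screwdriver are where they started.
- **Slide travel:** it measured 68.4 mm in the camera and 68.9 mm on the arm when the force first rose, against the nominal 70 mm. I then pushed it again from behind with the fingers closed, and it stood rigid at 17 N. I took that as the end stop, with the slide starting a millimetre or so past zero.
- **Camera disagreement:** the two cameras differed by about 2–3 mm. I corrected the top camera (about 1.8 mm in x and 1.7 mm in y) by gripping the blank's knob in two directions and comparing with its picture, and used that correction for all picks and placements.
- **Sleeve 1 reading:** its outline reading came out 2–3 mm off because a bolt hole in the plate touches its dark outline. I relied on the close-up views and the release position for that one.

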